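Fill the sugar bowl from the tilting dial dispenser

TASK

Serve all the sugar cubes from the tilting dispenser in the wooden bowl: while the canister stands upright turn the dial on its lid to the largest opening, pull out the locking pin, stand the bowl under the pouring side, and tip and shake the canister with its crank until every cube is in the bowl (put in any that miss). Then swing the canister fully upright, turn the dial to closed, push the locking pin fully home through both holes again, and stand the bowl with the cubes in the middle of the slate coaster. Leave the jigger and the bottle opener where they are.

Things in the scene. Friction and masses are not known exactly. Their poses are not given: they have to be found in the camera images.
- dispenser: steel tilting dispenser, screwed down, its lid plate black under a steel dial. Origin on the worktop below the canister's middle; -x side (crank) faces the robot, it pours to its -y side, z up. Base 128 mm along x, y -22 to 64 mm, 12 mm high. Two cheeks (x = +-44 mm, 6 mm thick, 40 mm wide, 170 mm high) bear the canister on an axle along x, 150 mm above the worktop
- canister (a joint): tilt of the clear canister (76 mm wide; upright 120 to 230 mm above the worktop), rad: 0 upright on its stop, positive tips its top to the dispenser's -y, stop at 2.17. It stays where left; about 4 N at the crank grip turns it. With the largest opening set, cubes slide out from about 1.9 on; tipped, the mouth is 70 to 100 mm above the worktop
- crank_grip (a point): middle of the round wooden crank grip (16 mm thick, 36 mm long along the dispenser's x, spins freely), 80 mm before (-x) the dispenser's middle. Moves with the canister on a 62 mm circle about the axle: upright it is 55 mm to the +y side of the axle and 29 mm above it, fully tipped 55 mm to the -y side and 29 mm above
- dial (a joint): angle of the dial on the canister's lid, rad, positive clockwise seen from above: -2.09 small sieve holes (5 mm), 0 closed (solid part), 2.09 largest opening (a third of the dial, 36 mm radius) over the lid's window, which is the third of the lid on the pouring (-y) side; stops at -2.13 and 2.13. Stays where left (0.06 N m). Cubes pass only the largest opening
- dial_bar (a point): centre of the black finger bar on the dial (46 mm long, 10 mm thick, 22 mm high; 245 mm above the worktop when upright), on the dial's axis. Its x axis points across the bar to the middle of the largest opening, y along the bar; at dial angle q x points 0.52 - q rad (seen from above) from the dispenser's x. The dial plate is 11.5 mm below. A short dark line on the dial meets the lid's dark index mark (-y side) when closed
- lock_pin: locking pin: wooden grip 44 mm long (x), 24 wide (y), 16 high (z), then a steel shaft 8 mm thick, 32 mm long, end tapered. Origin on the axis at the shoulder between them, x to the shaft's end. Starts locked: pushed along the dispenser's +x through both lock holes, shoulder on the crank plate, drooping a few degrees. Laid down it lies level on its grip, axis 8 or 12 mm up
- pin_grip (a point): middle of the locking pin's wooden grip, 24 mm behind the shoulder
- pin_tip (a point): end of the locking pin's shaft, 32 mm in front of the shoulder
- lock_home (a point): where the shaft's end is when the locking pin is fully home; axes as the dispenser's. The two 10.5 mm lock holes lie on the line through it along x: 15 to 21 mm (front cheek's lug) and 26 to 32 mm (crank plate's lug, 24 mm square, turning with the canister) before it, towards -x. They line up only with the canister fully upright
- pour_spot (a point): point on the worktop under the tipped canister's mouth, 75 mm to the dispenser's -y side: the bowl's middle belongs here for pouring
- bowl: round wooden serving bowl, 120 mm across the rim, 80 mm across the foot, 46 mm high, walls 4 mm, floor 5 mm thick, straight handle on its -x side; 0.14 to 0.25 kg. Origin: centre of the underside, z up
- bowl_handle (a point): grip point of the bowl's handle (bar 14 mm wide, 16 mm high, pointing along the bowl's -x, ending 111 mm from its middle), 89 mm from the bowl's middle and 36 mm above its underside; axes as the bowl's
- coaster: square dark slate coaster, 92 x 92 x 8 mm, on which the bowl finally stands. Origin: centre of the underside
- cube0: brown cane-sugar cube, 14 mm, 10 g; origin at its centre. Starts inside the canister; absent in some starts
- cube1: brown cane-sugar cube, 14 mm, 10 g; origin at its centre. Starts inside the canister; absent in some starts
- cube2: brown cane-sugar cube, 14 mm, 10 g; origin at its centre. Starts inside the canister; absent in some starts
- cube3: brown cane-sugar cube, 14 mm, 10 g; origin at its centre. Starts inside the canister; absent in some starts
- cube4: brown cane-sugar cube, 14 mm, 10 g; origin at its centre. Starts inside the canister; absent in some starts
- cube5: brown cane-sugar cube, 14 mm, 10 g; origin at its centre. Starts inside the canister; absent in some starts
- jigger: steel double jigger, 44 mm wide, 88 mm high; a bystander, not part of the job. Origin: centre of the underside
- bottle_opener: flat bar bottle opener lying down, 45 x 154 x 11 mm; a bystander, not part of the job. Origin: centre of the underside
Mind the look-alikes: they are no part of the job. Of the things shaped like the lock_pin, the wooden one is meant.

How it is judged (in metres and radians):
On the way, in this order (a step that is already met when the one before it is completed fails the run):
1. the dial is at its largest opening while the canister stands upright (value of joint dial above 1.9 rad and value of joint canister below 0.1 rad), for 0.2 s.
2. the canister is tipped over with the dial at the largest opening (value of joint each of canister, dial above 1.9 rad), for 0.2 s.
At the end, for the whole second after the job is handed in: every cube in the bowl, below its rim; bowl level on the coaster, middles within 25 mm; canister upright (below 0.06 rad), dial closed (within 0.2 rad of 0), pin through both holes, its end within 10 mm of fully home; bowl and pin at rest (horizontal distance between each of cube0, cube1, cube2, cube3, cube4, cube5 and bowl below 0.054 m and z of cube0 in the frame of bowl between 0 and 0.052 m and z of cube1 in the frame of bowl between 0 and 0.052 m and z of cube2 in the frame of bowl between 0 and 0.052 m and z of cube3 in the frame of bowl between 0 and 0.052 m and z of cube4 in the frame of bowl between 0 and 0.052 m and z of cube5 in the frame of bowl between 0 and 0.052 m and horizontal distance between bowl and coaster below 0.025 m and z of bowl in the frame of coaster between 0.005 and 0.013 m and angle between bowl's own z axis and vertical below 0.08 rad and value of joint canister below 0.06 rad and value of joint dial between -0.2 and 0.2 rad and distance between pin_tip and lock_home below 0.01 m and linear speed of each of bowl, lock_pin below 0.02 m/s); the robot touches nothing.
It fails at once if the jigger is shoved away or knocked over (distance of jigger from where it was at the start of the episode above 0.03 m or angle between jigger's own z axis and vertical above 0.5 rad).
It fails at once if the bottle opener is shoved away or knocked over (distance of bottle_opener from where it was at the start of the episode above 0.03 m or angle between bottle_opener's own z axis and vertical above 0.5 rad).
Of cube0, cube1, cube2, cube3, cube4, cube5 only 3 to 6 are there at a start; the rules pass over those that are not, and their reading is None.
At some moment in a run one of bowl may be knocked a few centimetres aside while the robot is not near it.
Once in a run the grip may slacken for a moment while it holds something.
It also fails if it takes over 210 s, if anything falls off the work surface, if the arm or the gripper's body presses on something with over 40 N, if the wrist force passes 120 N, or if a joint passes its speed limit or range.

ROBOT

A 6-joint arm with a two-finger parallel gripper is mounted at the origin on a cart in front of the work surface, level with it; the furniture and walls round the work are solid. World frame = base frame: x ahead of the robot, y to its left, z up, the work surface at z = 0. Lengths are in mm, angles in rad, forces in N, time in s.
With the tool pointing down it reaches from about 225 to 725 mm from the base axis. Payload 3.1 kg.
Tool frame: the origin (TCP) lies on the front face of the gripper's body, between the roots of the fingers; the fingertips stand 73 mm ahead of it and the grasp point (between the pads) lies 54 mm ahead of it (arm.nose_length is the distance from the TCP to the fingertips, in mm); z points along the fingers, y is the direction in which the jaws open and shut (so a half turn about z gives the same grasp; the last joint's range is limited). The gripper opens to 85 mm and grips with 20 to 120 N. Pads are 22 mm wide; open, the fingers measure 114 mm over their backs; the gripper's body (76 mm by 85 mm) begins 54 mm behind the grasp point. The pads swing forward as they close: fully open they stand 13 mm farther back than shut.
Start: joints at [-1.402, 0.048, 0.099, 1.622, 0, 1.443], TCP at [153.527, -502.043, 303.912] pointing down, gripper open.
Joint ranges: [-2.91, 2.91], [-0.99, 1.94], [-1.21, 1.42], [-2.12, 2.29], [-1.49, 1.47], [-3.14, 3.14]. Speed limits (rad/s): [2.79, 2.79, 3.14, 3.14, 3.14, 3.14].

INTERFACE

Orientations are given as a rotation vector (axis times angle).
In Python, from cell import arm gives the robot as it stands.
- The arm moves only by the shell command python3 -m crank 'ROWS' [FORCE]. ROWS is text: rows parted by semicolons, each of 7 numbers parted by spaces: the shift along the tool's x, y, z in cm, then the turn, a rotation vector about the tool's x, y, z in degrees, then the opening, from -1 (shut) to 1 (fully open), so that 0 is half open. In form: tx ty tz rx ry rz claw; .... A call has 1 to 10 rows; each row shifts and turns the commanded pose from where the row before left it, along the tool's axes as they then stand; what a row does not reach is not made up. A row lasts 1/8 s, in which the tool goes at most 62.5 mm and 10.7 degrees, less where a joint would pass 70% of its speed; a pose out of reach is approached as far as the arm can. A call is refused whole if a number of a shift passes 6.25 or a number of a turn 10.7, either way. A call with a gripper value outside its range is refused whole. The fingers move at their own pace and stop on an object; FORCE is the grip in N (left out, the last holds). Time passes only in rows, so rows that do not move let the fingers close. It gives the time, the measured TCP pose, the force and the opening at its end, in the units of the state.
- arm.sense(): the state, without advancing time (a new reading comes with each control period).
- arm.capture(name): name is "scene" or "top" or "wrist"; returns (picture, depth): 384x512x3 uint8, red, green, blue; 384x512 float32, mm along the optical axis (not along the pixel's ray), 0 where there is no reading.
- arm.calibration(name): a dict with "vfov" (degrees; the focal length in pixels is half the picture's height over the tangent of half this angle, whatever the lens; pixels are square), "cx", "cy" (the principal point, pixels), "dist_coeffs" ([k1, k2, p1, p2, k3] as OpenCV has them; the pictures are not rectified), "xyz" and "rotation" of the camera in the world. Camera axes: x right, y down, z forward; pixel columns grow to the right and rows downward; lengths in mm; the calibration is good to about 2 mm. A picture is of the moment at which its call begins: read the wrist's pose just before it. calibration takes no time and is no camera call; for the wrist camera it gives the pose at the moment of the call.
- arm.hand_in(): hands the job in, once; it reports no verdict.
Trained networks look in the newest picture that a camera, given by its name, has taken for a name from the list of things; names that differ only in an ending like _2 or _b are one class to them, and where a whole thing is asked for, a point or a joint stands for the part that bears it (a point fixed in the world has none). Each returns a list of dicts, best first, with "p" (0 to 1); they miss things now and then, are a little off and sometimes report something else, mostly with a low value. They report only what shows in the picture. A call takes as long as a camera call. They do not tell look-alikes from the thing itself.
- arm.spot_in(camera, thing): "extent" ([centre column, centre row, width, height] in pixels, round what is visible of it).
- arm.cut_out(camera, thing): "pixels" (384x512 bool, what is visible of it) and "extent" ([centre column, centre row, width, height] in pixels, round what is visible of it).
- arm.place_of(camera, thing): "centre" ([row, column] in pixels: a listed point, or the origin of a listed thing).
The state is a dict: "clock": time; "qpos": joint angles; "qd": joint speeds; "joint_efforts": joint torques, N m; "tool_pos": TCP position; "tool_rot": TCP orientation; "contact_force": force on the tool from outside, world axes, zero at the start; "ft_torque": the same for the moment, N m; "grip_width": finger opening in mm.
Only numpy, scipy, OpenCV 4.12 (cv2) and the standard library are available. Lean on these libraries where they do the work, as an engineer would, in place of code of your own. Each camera call takes 0.05 s, during which the arm holds its last target.

## Working session

There is one attempt and no reset: what is moved stays moved. The work goes in short steps, Python scripts to look and compute and a shell command to move; the robot and the scene stay as the last step left them, time stands still between calls to the robot, and variables do not carry over. Pictures are saved under pics/ and viewed, and the job is handed in when it is done.

```bash
ls; mkdir -p pics; python3 - <<'E'
from cell import arm
import cv2
print(arm.sense())
for n in ("scene","top","wrist"):
    p,d=arm.capture(n); cv2.imwrite(f"pics/a_{n}.png",p[:,:,::-1]); print(n,arm.calibration(n))
E
```

```text
pics
{'clock': 0.0, 'qpos': array([-1.40179129e+00,  4.86995771e-02,  9.75851873e-02,  1.62200027e+00,
        7.88934376e-06,  1.44300874e+00]), 'qd': array([-0.00124942,  0.00189926,  0.00054275,  0.00217418, -0.00070223,
       -0.00135193]), 'joint_efforts': array([-4.00668041e-04, -3.38774443e+01,  3.20018506e+01,  2.00332253e-02,
       -1.47135702e-04,  4.38727710e-06]), 'tool_pos': array([ 153.45876292, -501.6030801 ,  302.73724398]), 'tool_rot': array([-3.10477232e+00, -4.64148837e-01,  6.26079843e-05]), 'contact_force': array([-0.60662277, -0.58203501, -0.6435557 ]), 'ft_torque': array([-0.0472142 ,  0.01753057,  0.02472081]), 'grip_width': 85.5117819948949}
scene {'vfov': 53.20401131488924, 'cx': 261.2350849638091, 'cy': 187.20048778775134, 'dist_coeffs': array([-0.0144739,  0.       ,  0.       ,  0.       ,  0.       ]), 'xyz': array([-65.52419143, 478.04160018, 872.02990942]), 'rotation': array([-0.98365239,  2.39783075, -1.11392406])}
top {'vfov': 56.721815962574496, 'cx': 254.76335832791065, 'cy': 189.9434560458976, 'dist_coeffs': array([-0.01623735,  0.        ,  0.        ,  0.        ,  0.        ]), 'xyz': array([ 446.77337267, -113.12626549, 1137.18496144]), 'rotation': array([-2.20643242,  2.14595925, -0.1042414 ])}
wrist {'vfov': 62.590808135079854, 'cx': 257.16057234770636, 'cy': 190.1581890446364, 'dist_coeffs': array([-0.08378759,  0.        ,  0.        ,  0.        ,  0.        ]), 'xyz': array([ 232.60355834, -476.81200968,  374.38413289]), 'rotation': array([ 2.30612618, -1.70693784, -0.28251764])}
```

View pics/a_scene.png

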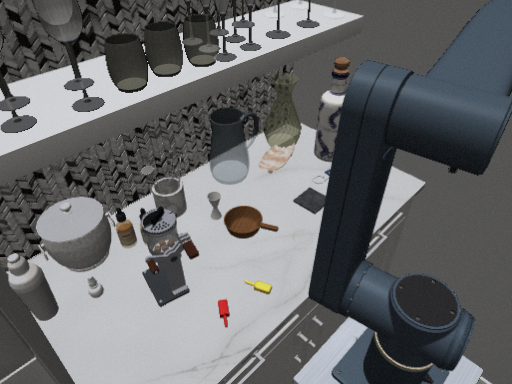

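View pics/a_top.png

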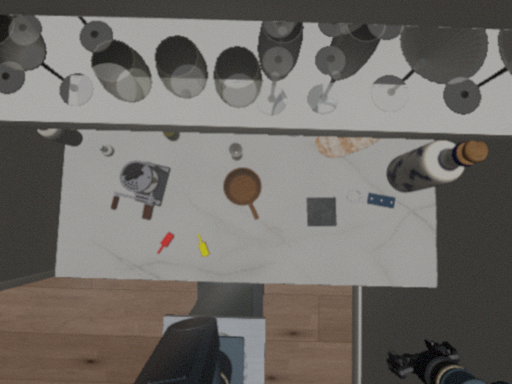

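View pics/a_wrist.png

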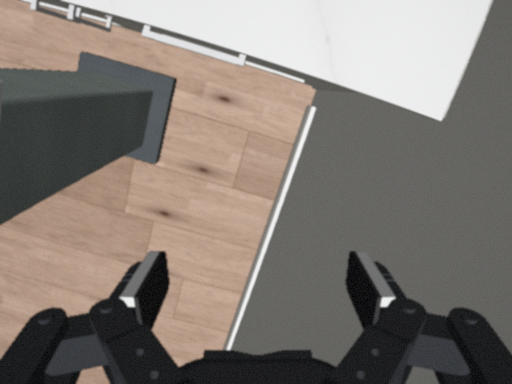

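```bash
cat > h.py <<'E'
from cell import arm
import cv2, numpy as np
from scipy.spatial.transform import Rotation as R
def K(n):
    c=arm.calibration(n); f=192/np.tan(np.radians(c['vfov']/2))
    return c,np.array([[f,0,c['cx']],[0,f,c['cy']],[0,0,1]])
def ray(n,u,v,ck=None):
    c,k=ck or K(n)
    p=cv2.undistortPoints(np.array([[[u,v]]],float),k,c['dist_coeffs'])[0,0]
    return c['xyz'],R.from_rotvec(c['rotation']).as_matrix()@np.array([p[0],p[1],1])
def at_z(n,u,v,z=0,ck=None):
    o,d=ray(n,u,v,ck); return o+d*(z-o[2])/d[2]
def at_d(n,u,v,depth,ck=None):
    o,d=ray(n,u,v,ck); return o+d*depth
def proj(n,P,ck=None):
    c,k=ck or K(n); Rm=R.from_rotvec(c['rotation']).as_matrix()
    q=(np.atleast_2d(P)-c['xyz'])@Rm
    return cv2.projectPoints(q.reshape(-1,1,3),np.zeros(3),np.zeros(3),k,c['dist_coeffs'])[0][:,0]
def cloud(n,d,ck=None):
    c,k=ck or K(n)
    vv,uu=np.mgrid[0:384,0:512]
    p=cv2.undistortPoints(np.stack([uu,vv],-1).reshape(-1,1,2).astype(float),k,c['dist_coeffs'])[:,0]
    q=np.c_[p,np.ones(len(p))]*d.reshape(-1,1)
    return (q@R.from_rotvec(c['rotation']).as_matrix().T+c['xyz']).reshape(384,512,3)
def save(n,name,crop=None,s=1):
    ck=K(n);p,d=arm.capture(n); im=p[:,:,::-1]
    if crop: im=im[crop[1]:crop[3],crop[0]:crop[2]]
    if s!=1: im=cv2.resize(im,None,fx=s,fy=s,interpolation=cv2.INTER_CUBIC)
    cv2.imwrite(f"pics/{name}.png",im); return p,d,ck
def tri(pts):
    # pts: list of (o,d)
    A=0;b=0
    for o,d in pts:
        d=d/np.linalg.norm(d);M=np.eye(3)-np.outer(d,d);A=A+M;b=b+M@o
    return np.linalg.solve(A,b)
E
python3 - <<'E'
from h import *
for n in ("scene","top"):
    save(n,f"b_{n}", (100,190,260,330) if n=="scene" else (60,120,340,260), 4 if n=="scene" else 2.8)
    arm.capture(n)
    for t in ["dispenser","crank_grip","dial_bar","lock_pin","pin_grip","pin_tip","lock_home","pour_spot","bowl","bowl_handle","coaster","jigger","bottle_opener","cube0"]:
        r=arm.place_of(n,t)
        print(n,t,[(np.round(a['centre']).tolist(),round(a['p'],2)) for a in r[:3]])
print(arm.sense()['clock'])
E
```

```text
scene dispenser [([276.0, 176.0], 0.95), ([225.0, 270.0], 0.16)]
scene crank_grip [([266.0, 153.0], 0.95), ([248.0, 189.0], 0.43)]
scene dial_bar [([218.0, 156.0], 0.56)]
scene lock_pin [([316.0, 224.0], 0.73), ([241.0, 184.0], 0.72), ([288.0, 256.0], 0.5)]
scene pin_grip [([286.0, 263.0], 0.62), ([248.0, 189.0], 0.47), ([307.0, 224.0], 0.44)]
scene pin_tip [([326.0, 227.0], 0.75), ([279.0, 243.0], 0.72), ([235.0, 179.0], 0.62)]
scene lock_home [([236.0, 177.0], 0.95)]
scene pour_spot []
scene bowl [([228.0, 243.0], 0.73)]
scene bowl_handle [([224.0, 271.0], 0.74), ([248.0, 189.0], 0.72)]
scene coaster [([202.0, 315.0], 0.61), ([228.0, 243.0], 0.39)]
scene jigger [([218.0, 214.0], 0.47)]
scene bottle_opener [([215.0, 153.0], 0.69), ([175.0, 328.0], 0.42)]
scene cube0 [([224.0, 242.0], 0.67)]
top dispenser [([185.0, 158.0], 0.66)]
top crank_grip [([200.0, 116.0], 0.96)]
top dial_bar [([175.0, 132.0], 0.67)]
top lock_pin [([201.0, 150.0], 0.72), ([244.0, 203.0], 0.6), ([245.0, 160.0], 0.55)]
top pin_grip [([215.0, 146.0], 0.7), ([248.0, 205.0], 0.53), ([239.0, 166.0], 0.44)]
top pin_tip [([233.0, 198.0], 0.54), ([254.0, 158.0], 0.49), ([190.0, 150.0], 0.48)]
top lock_home [([192.0, 149.0], 0.93)]
top pour_spot [([177.0, 133.0], 0.66)]
top bowl [([187.0, 240.0], 0.7)]
top bowl_handle [([215.0, 254.0], 0.61)]
top coaster [([210.0, 321.0], 0.93)]
top jigger [([156.0, 238.0], 0.59), ([214.0, 142.0], 0.23)]
top bottle_opener [([196.0, 370.0], 0.68)]
top cube0 []
1.75
```

View pics/b_scene.png

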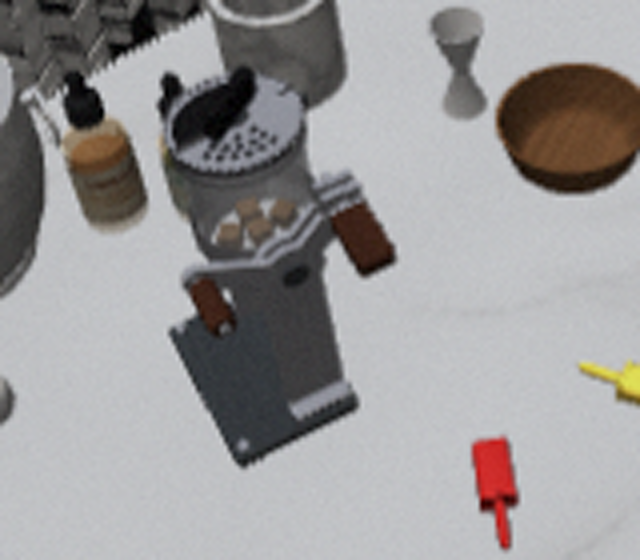

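View pics/b_top.png

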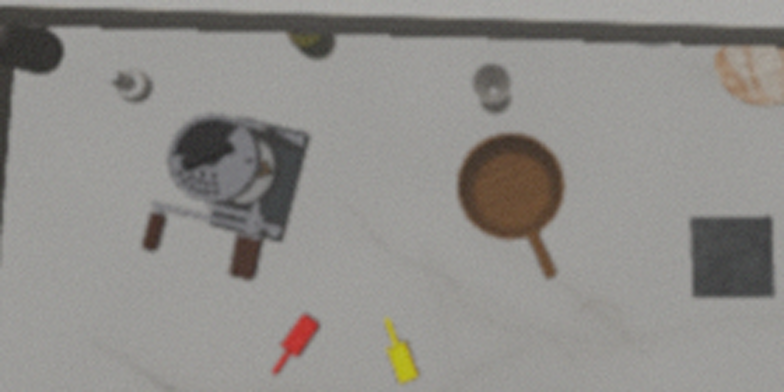

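```bash
python3 - <<'E'
from h import *
S={'crank_grip':(153,266),'dial_bar':(156,218),'lock_home':(177,236),'pin_grip':(189,248),'disp':(176,276),'bowl':(243,228),'bh':(271,224),'coaster':(315,202),'jig':(214,218)}
T={'crank_grip':(116,200),'dial_bar':(132,175),'lock_home':(149,192),'pin_grip':(146,215),'disp':(158,185),'bowl':(240,187),'bh':(254,215),'coaster':(321,210),'jig':(238,156)}
for k in S:
    a=ray("scene",*S[k]);b=ray("top",*T[k]);p=tri([a,b])
    print(k,p.round(),proj("scene",p)[0].round(1),proj("top",p)[0].round(1))
p,d=arm.capture("top");C=cloud("top",d)
m=(C[...,2]<60)&(C[...,2]>20)
for r in (130,132,140):print(r,C[r,100:400:40].round())
print(C[100,100:400:40].round())
# shelf lower
E
```

```text
crank_grip [497. 260. 172.] [152.6 265.9] [116.3 200.2]
dial_bar [558. 197. 239.] [155.6 217.9] [132.3 175.3]
lock_home [522. 170. 183.] [177.7 236.1] [148.6 191.6]
pin_grip [462. 174. 191.] [191.  248.3] [144.7 213.8]
disp [554. 187.  14.] [174.2 275.7] [159.1 186.1]
bowl [557. -70.   8.] [242.3 227.9] [240.4 187.5]
bh [ 472. -114.   54.] [272.1 224.1] [253.3 214.2]
coaster [ 488. -336.  -12.] [313. 202.] [322.3 211.6]
jig [667. -54. -15.] [215.8 218.2] [236.8 154.7]
130 [[ 622.  196.  444.]
 [ 622.  114.  452.]
 [ 621.   33.  463.]
 [ 623.  -45.  462.]
 [ 623. -122.  473.]
 [ 624. -197.  478.]
 [ 621. -269.  495.]
 [ 623. -342.  498.]]
132 [[ 727.  394.   -1.]
 [ 731.  263.   -0.]
 [ 621.   36.  446.]
 [ 623.  -43.  449.]
 [ 623. -122.  457.]
 [ 623. -199.  466.]
 [ 621. -272.  482.]
 [ 621. -344.  493.]]
140 [[ 700.  391.    2.]
 [ 705.  263.   -6.]
 [ 708.  132.   -2.]
 [ 712.    1.   -3.]
 [ 715. -129.   -2.]
 [ 719. -259.   -3.]
 [ 715. -382.   30.]
 [ 727. -521.    0.]]
[[ 665.  177.  497.]
 [ 661.   96.  514.]
 [ 669.   28.  496.]
 [ 671.  -46.  497.]
 [ 672. -120.  499.]
 [ 675. -194.  498.]
 [ 678. -268.  497.]
 [ 679. -342.  500.]]
```

```bash
cat >> h.py <<'E'
def pose():
    s=arm.sense(); return s['tool_pos'],R.from_rotvec(s['tool_rot'])
def tdown(az,tilt=0):
    """tool z down (tilted by `tilt` deg toward direction az), tool x along az deg (world), y = z cross x"""
    a=np.radians(az); x=np.array([np.cos(a),np.sin(a),0]); z=np.array([0,0,-1.]); y=np.cross(z,x)
    M=R.from_matrix(np.c_[x,y,z])
    # tilt about tool y so that z gains a +x component
    return M*R.from_rotvec([0,np.radians(tilt),0])
def plan(way,claw,vmax=5.5,wmax=9.5,start=None):
    """way: list of (pos, R). prints rows; returns sim end"""
    p,r=start or pose(); rows=[]
    for q,Q in way:
        dp=np.linalg.norm(q-p)/10; dw=np.degrees((r.inv()*Q).magnitude())
        n=max(1,int(np.ceil(max(dp/vmax,dw/wmax))))
        p0,r0=p,r;W=(r0.inv()*Q).as_rotvec()
        for i in range(1,n+1):
            pt=p0+(q-p0)*i/n; rt=r0*R.from_rotvec(W*i/n)
            t=np.round(r.inv().apply(pt-p)/10,2); w=np.round(np.degrees((r.inv()*rt).as_rotvec()),1)
            rows.append(t.tolist()+w.tolist()+[claw])
            p=p+r.apply(t*10); r=r*R.from_rotvec(np.radians(w))
    for k in range(0,len(rows),10):
        print("; ".join(" ".join(f"{v:g}" for v in x) for x in rows[k:k+10])); print()
    return p,r
E
python3 - <<'E'
from h import *
p,r=pose(); print(r.as_matrix().round(3))
c=arm.calibration("wrist"); print("cam in tool",r.inv().apply(c['xyz']-p), (r.inv()*R.from_rotvec(c['rotation'])).as_matrix().round(3))
a=np.degrees(np.arctan2(r.as_matrix()[1,0],r.as_matrix()[0,0]));print(a)
V=np.array
plan([(V([300,-400,330]),tdown(-53)),(V([430,-200,340]),tdown(-25)),(V([440,0,340]),tdown(0)),(V([390,200,330]),tdown(-14))],1)
E
```

```text
[[ 0.956  0.292  0.   ]
 [ 0.292 -0.956  0.   ]
 [ 0.    -0.    -1.   ]]
cam in tool [ 82.97481104  -0.80414799 -71.40852177] [[-0.001 -0.948 -0.319]
 [ 1.    -0.    -0.001]
 [ 0.001 -0.319  0.948]]
17.003451215316083
2.12 -0.68 -0.33 -0 -0 8.8 1; 2 -1.01 -0.32 -0 -0 8.7 1; 1.82 -1.29 -0.33 -0 -0 8.8 1; 1.6 -1.55 -0.32 -0 -0 8.7 1; 1.35 -1.78 -0.33 -0 0 8.8 1; 1.05 -1.96 -0.33 -0 0 8.7 1; 0.75 -2.11 -0.32 -0 0 8.8 1; 0.42 -2.19 -0.33 -0 0 8.7 1; -1.63 -4.48 -0.2 -0 0 -5.6 1; -1.18 -4.62 -0.2 -0 0 -5.6 1

-0.73 -4.72 -0.2 -0 0 -5.6 1; -0.26 -4.76 -0.2 -0 -0 -5.6 1; 0.2 -4.77 -0.2 -0 -0 -5.6 1; -1.89 -4.64 0 -0 -0 -6.2 1; -1.37 -4.81 0 -0 -0 -6.3 1; -0.84 -4.94 0 -0 -0 -6.2 1; -0.3 -4.99 0 -0 -0 -6.3 1; -1.25 -5 0.25 -0 -0 3.5 1; -1.55 -4.92 0.25 -0 -0 3.5 1; -1.85 -4.81 0.25 -0 -0 3.5 1

-2.14 -4.69 0.25 -0 -0 3.5 1
```

```bash
python3 - <<'E'
from h import *
V=np.array
plan([(V([300,-400,330]),tdown(60)),(V([430,-200,340]),tdown(100)),(V([440,0,350]),tdown(140)),(V([450,210,350]),tdown(166))],1)
E
```

```text
3.4 -1.1 -0.52 -0 -0 -8.6 1; 3.52 -0.57 -0.52 -0 -0 -8.6 1; 3.57 -0.04 -0.53 -0 -0 -8.6 1; 3.54 0.49 -0.52 -0 -0 -8.6 1; 3.42 1.02 -0.52 -0 -0 -8.6 1; 4.76 0.25 -0.2 0 -0 -8 1; 4.69 0.91 -0.2 0 -0 -8 1; 4.51 1.56 -0.2 0 -0 -8 1; 4.25 2.17 -0.2 0 -0 -8 1; 3.9 2.73 -0.2 0 -0 -8 1

3.91 0.89 -0.2 0 -0 -8 1; 3.74 1.43 -0.2 0 -0 -8 1; 3.51 1.93 -0.2 0 -0 -8 1; 3.2 2.41 -0.2 0 -0 -8 1; 2.84 2.82 -0.2 0 -0 -8 1; 3.18 4.18 0 0 0 -6.5 1; 2.69 4.52 0 0 0 -6.5 1; 2.16 4.79 0 0 0 -6.5 1; 1.6 5.01 0 0 0 -6.5 1
```

```bash
python3 -m crank '3.4 -1.1 -0.52 0 0 -8.6 1; 3.52 -0.57 -0.52 0 0 -8.6 1; 3.57 -0.04 -0.53 0 0 -8.6 1; 3.54 0.49 -0.52 0 0 -8.6 1; 3.42 1.02 -0.52 0 0 -8.6 1; 4.76 0.25 -0.2 0 0 -8 1; 4.69 0.91 -0.2 0 0 -8 1; 4.51 1.56 -0.2 0 0 -8 1; 4.25 2.17 -0.2 0 0 -8 1; 3.9 2.73 -0.2 0 0 -8 1'
python3 -m crank '3.91 0.89 -0.2 0 0 -8 1; 3.74 1.43 -0.2 0 0 -8 1; 3.51 1.93 -0.2 0 0 -8 1; 3.2 2.41 -0.2 0 0 -8 1; 2.84 2.82 -0.2 0 0 -8 1; 3.18 4.18 0 0 0 -6.5 1; 2.69 4.52 0 0 0 -6.5 1; 2.16 4.79 0 0 0 -6.5 1; 1.6 5.01 0 0 0 -6.5 1; 0 0 0 0 0 0 1'
python3 - <<'E'
from h import *
print(pose()[0],pose()[1].as_matrix()[:,0],arm.sense()['qpos'])
save("wrist","c_w",None,1.5)
for t in ["dispenser","crank_grip","dial_bar","pin_grip","pin_tip","lock_home","lock_pin"]:
    r=arm.place_of("wrist",t)
    print(t,[(np.round(a['centre'],1).tolist(),round(a['p'],2)) for a in r[:3]])
E
```

```text
clock: 3.05
tool_pos: [430.7, -198.7, 340.2]
tool_rot: [2.013, 2.411, 0.0]
contact_force: [1.2, -0.1, -0.9]
grip_width: 85.2
clock: 4.3
tool_pos: [449.5, 213.1, 349.5]
tool_rot: [-0.374, -3.118, -0.001]
contact_force: [0.5, -0.8, -0.6]
grip_width: 85.5
[449.53261976 213.06533255 349.48531079] [-9.71706516e-01  2.36189850e-01  8.95098354e-04] [ 3.07317700e-01 -6.55380972e-03  1.35057632e-01  1.71295988e+00
  8.15291809e-04  5.45760636e-01]
dispenser [([221.1, 258.9], 0.98), ([231.2, 36.5], 0.47)]
crank_grip [([227.2, 324.3], 0.67)]
dial_bar [([362.7, 262.9], 0.63)]
pin_grip [([113.1, 201.5], 0.83), ([118.4, 111.8], 0.83), ([226.7, 212.0], 0.82)]
pin_tip [([287.8, 217.2], 0.9), ([147.5, 139.0], 0.78), ([73.0, 211.9], 0.72)]
lock_home [([286.8, 220.1], 0.56)]
lock_pin [([253.9, 215.9], 0.63), ([132.5, 121.5], 0.62), ([99.1, 206.5], 0.55)]
```

View pics/c_w.png

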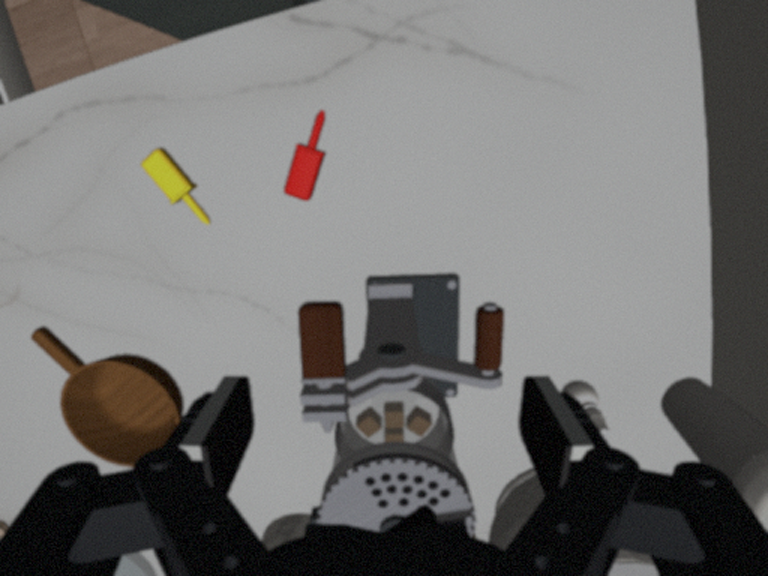

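```bash
cat > fit.py <<'E'
from h import *
from scipy.optimize import least_squares
obs=[("wrist","o",(258.9,221.1)),("wrist","c",(326,226.5)),("wrist","pg",(214,228)),("wrist","lh",(219,287)),
("wrist","b1",(244.5,185.5)),("wrist","b2",(306,182.5)),("top","d",(132,175)),("top","c",(116,200)),("top","lh",(149,192)),("top","pg",(146.5,213)),
("scene","d",(156,218)),("scene","c",(153,266)),("scene","lh",(177.5,235.5)),("scene","pg",(190.5,249.5)),
("top","b1",(60+280/2.8,120+240/2.8)),("top","b3",(60+308/2.8,120+135/2.8)),("scene","b1",(100+358/4,190+403/4)),("scene","b2",(100+242/4,190+460/4))]
cks={n:K(n) for n in("wrist","top","scene")}
def pts(v):
    h=v[3:6]
    L={"o":[0,0,0],"c":[-80,55,179],"d":[0,0,245],"lh":h,"pg":h+np.array([-56,0,-3]),"b1":[-64,-22,12],"b2":[-64,64,12],"b3":[64,-22,12]}
    M=R.from_euler('z',v[2]).as_matrix()
    return {k:M@np.array(x,float)+[v[0],v[1],0] for k,x in L.items()}
def f(v):
    P=pts(v); return np.concatenate([(proj(n,P[k],cks[n])[0]-uv)*(1 if n=="wrist" else 2.5) for n,k,uv in obs])
if __name__=="__main__":
    s=least_squares(f,[557,190,-.24,-29,-28,183],loss='soft_l1',x_scale=[1,1,.01,1,1,1])
    print(s.x.round(3),np.degrees(s.x[2]))
    for (n,k,uv),e in zip(obs,s.fun.reshape(-1,2)): print(n,k,e.round(1))
    for k,p in pts(s.x).items(): print(k,p.round(1))
E
python3 fit.py
```

```text
[ 5.58751e+02  1.91201e+02 -1.95000e-01 -3.17790e+01 -3.68090e+01
  1.95980e+02] -11.151017577054164
wrist o [3.7 1.2]
wrist c [ 1. -6.]
wrist pg [ 1.2 -3.6]
wrist lh [ 2.3 -1.1]
wrist b1 [-0.2 -1.8]
wrist b2 [ 1.6 -2. ]
top d [ 4.6 -0.6]
top c [-2.9  5.7]
top lh [ 3.4 -0.4]
top pg [-2.5 -1.3]
scene d [ 2.8 -8.1]
scene c [ 0.4 -0.4]
scene lh [  6.8 -11.3]
scene pg [ 0.6 -7.5]
top b1 [-0.   0.1]
top b3 [-0.6 -3.9]
scene b1 [ 0.8 -5.5]
scene b2 [-2.8 -1.3]
o [558.8 191.2   0. ]
c [490.9 260.6 179. ]
d [558.8 191.2 245. ]
lh [520.5 161.2 196. ]
pg [465.5 172.1 193. ]
b1 [491.7 182.   12. ]
b2 [508.3 266.4  12. ]
b3 [617.3 157.2  12. ]
```

```bash
python3 -m crank '4.5 0 1 0 0 0 1; 4.5 1.5 0 0 0 0 1; 0 0 0 0 0 0 1; 0 0 0 0 0 0 1'
python3 - <<'E'
from h import *
p,d,ck=save("wrist","d_w",(130,180,430,380),2.6)
np.savez("d.npz",p=p,d=d,C=cloud("wrist",d,ck))
for t in ["dispenser","crank_grip","dial_bar","pin_grip","pin_tip","lock_home","lock_pin"]:
    r=arm.place_of("wrist",t)
    print(t,[(np.round(a['centre'],1).tolist(),round(a['p'],2)) for a in r[:3]])
E
```

```text
clock: 5.2
tool_pos: [366.8, 245.9, 340.3]
tool_rot: [0.383, 3.117, 0.0]
contact_force: [-0.3, -1.2, 0.1]
grip_width: 85.2
dispenser []
crank_grip [([316.5, 304.7], 0.91), ([289.2, 41.0], 0.61)]
dial_bar []
pin_grip [([181.9, 108.8], 0.95), ([320.3, 203.1], 0.64), ([182.2, 194.8], 0.56)]
pin_tip [([148.0, 205.1], 0.7), ([212.4, 135.5], 0.65)]
lock_home [([365.7, 210.9], 0.98)]
lock_pin [([195.4, 116.1], 0.81), ([167.6, 199.4], 0.79), ([343.8, 205.1], 0.77)]
```

View pics/d_w.png

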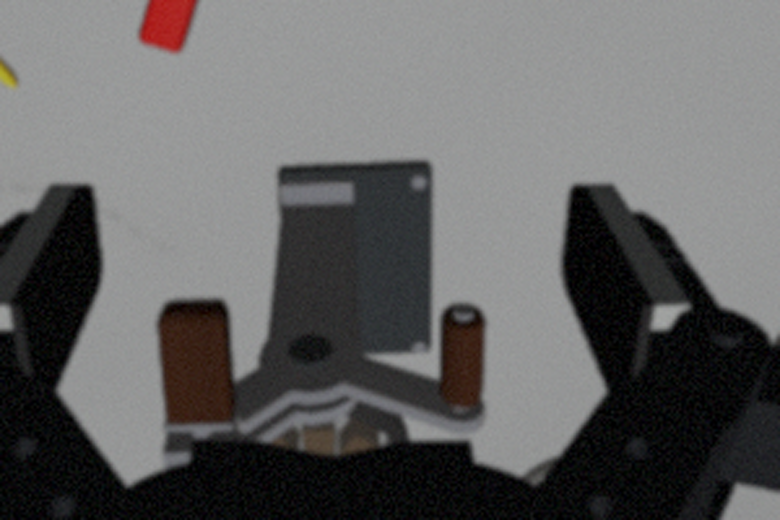

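```bash
python3 - <<'E'
from h import *
D=np.load("d.npz");C=D['C'];p=D['p'].astype(int)
def at(cx,cy): u=130+cx/2.6;v=180+cy/2.6; return int(round(v)),int(round(u))
for nm,cx,cy in [("grip top",195,360),("grip back top",195,335),("grip front top",200,405),("crank",463,350),("crank2",463,390),("baseplate",395,270),("foot left",315,192),("table",600,100),("cornerR",425,172),("plate",340,400)]:
    print(nm,C[at(cx,cy)].round(1))
# brown masks
hsv=cv2.cvtColor(D['p'],cv2.COLOR_RGB2HSV)
m=(hsv[...,0]<15)&(hsv[...,1]>110)&(p[...,0]<140)
m=m&(C[...,2]>120)&(C[...,2]<230)
n,l,st,ce=cv2.connectedComponentsWithStats(m.astype(np.uint8))
for i in range(1,n):
    if st[i,4]>60:
        q=C[l==i];print(st[i],ce[i],q.mean(0).round(1),q.min(0).round(),q.max(0).round())
        t=q[q[:,2]>np.percentile(q[:,2],50)]
        u,s,vt=np.linalg.svd((q-q.mean(0))[:,:2]);print("dir",np.degrees(np.arctan2(vt[0,1],vt[0,0])), 'ztop',np.percentile(q[:,2],[5,50,90,97]))
# base plate edge fit
bm=(C[...,2]>6)&(C[...,2]<18)&(C[...,0]>450)&(C[...,1]>150)&(C[...,1]<330)&(p.sum(2)<330)
q=C[bm];print(len(q),q.min(0),q.max(0),np.median(q[:,2]))
r=cv2.minAreaRect(q[:,:2].astype(np.float32));print(r)
E
```

```text
grip top [465.7 174.9 187.3]
grip back top [456.1 178.  187.5]
grip front top [482.1 172.2 191.6]
crank [483.1 263.9 189.1]
crank2 [499.9 260.9 188.9]
baseplate [570.3 234.7  13.9]
foot left [506.8 203.4  18.5]
table [498.6 367.1   1.9]
cornerR [512.3 263.6  12.5]
plate [515.  214.1 166. ]
[ 192  297   28   45 1051] [205.11893435 319.60133206] [467.  174.7 188. ] [448. 160. 177.] [490. 188. 194.]
dir -10.529788654908371 ztop [182.52903375 188.2104558  191.58571801 192.29007301]
[299 301  16  35 421] [307.42280285 319.05700713] [489.3 262.6 187.2] [473. 253. 181.] [508. 272. 190.]
dir -13.229694220112174 ztop [184.44324554 187.48015865 188.56468455 188.95391413]
2310 [493.48523094 181.61423611   6.05898819] [759.96225226 299.61183814  17.99589548] 13.121652368022296
((626.02880859375, 240.17625427246094), (276.7643127441406, 85.04043579101562), 7.661340713500977)
```

```bash
python3 - <<'E'
from h import *
save("scene","e_s",(60,60,500,384),1.8)
save("top","e_t",(60,100,340,384),2.0)
V=np.array
p=plan([(V([480,240,385]),tdown(210)),(V([558,192,385]),tdown(288))],0.2)
E
```

```text
-2.23 0.43 -0.9 -0 -0 -8.8 0.2; -2.27 0.08 -0.9 -0 -0 -8.8 0.2; -2.26 -0.26 -0.91 -0 -0 -8.8 0.2; -2.19 -0.61 -0.9 -0 -0 -8.8 0.2; -2.07 -0.94 -0.9 -0 -0 -8.8 0.2; -0.48 -0.89 -0 0 -0 -8.7 0.2; -0.35 -0.96 -0 0 -0 -8.6 0.2; -0.19 -1 -0 0 -0 -8.7 0.2; -0.04 -1.02 -0 0 -0 -8.7 0.2; 0.11 -1.01 -0 0 -0 -8.6 0.2

0.26 -0.98 -0 0 -0 -8.7 0.2; 0.41 -0.94 -0 0 -0 -8.7 0.2; 0.54 -0.86 -0 0 -0 -8.7 0.2; 0.66 -0.76 -0 0 -0 -8.6 0.2
```

View pics/e_s.png

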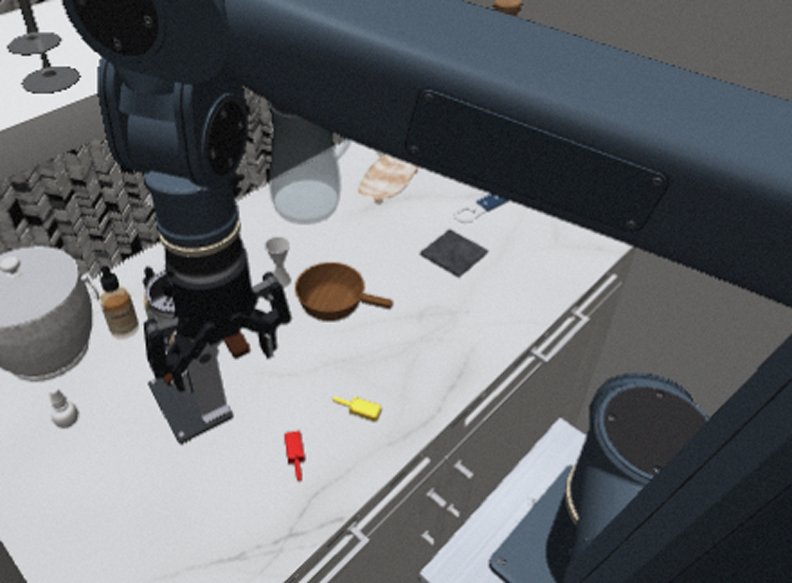

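View pics/e_t.png

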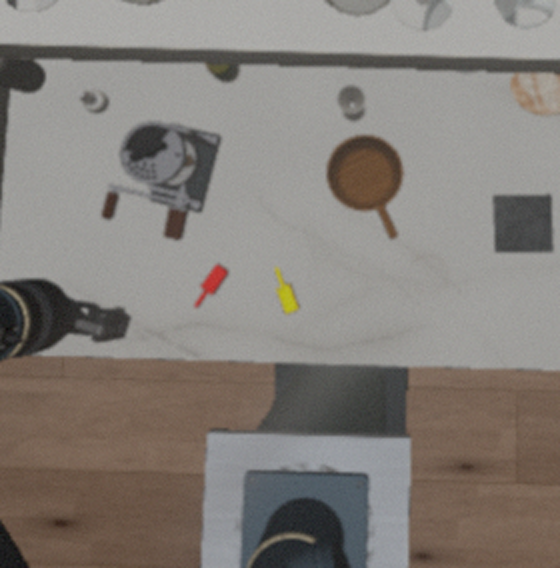

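```bash
python3 -m crank '-2.23 0.43 -0.9 0 0 -8.8 0.2; -2.27 0.08 -0.9 0 0 -8.8 0.2; -2.26 -0.26 -0.91 0 0 -8.8 0.2; -2.19 -0.61 -0.9 0 0 -8.8 0.2; -2.07 -0.94 -0.9 0 0 -8.8 0.2; -0.48 -0.89 0 0 0 -8.7 0.2; -0.35 -0.96 0 0 0 -8.6 0.2; -0.19 -1 0 0 0 -8.7 0.2; -0.04 -1.02 0 0 0 -8.7 0.2; 0.11 -1.01 0 0 0 -8.6 0.2'
python3 -m crank '0 0 0 0 0 0 0.2'
python3 - <<'E'
from h import *
save("scene","f_s",(60,60,360,300),2.4)
save("wrist","f_w",None,1.5)
E
```

```text
clock: 6.95
tool_pos: [523.5, 213.3, 384.9]
tool_rot: [1.881, -2.516, -0.0]
contact_force: [0.9, 0.8, -0.4]
grip_width: 51.1
clock: 7.08
tool_pos: [523.6, 213.2, 384.6]
tool_rot: [1.872, -2.522, -0.0]
contact_force: [-0.5, -0.1, -0.7]
grip_width: 51.1
```

View pics/f_s.png

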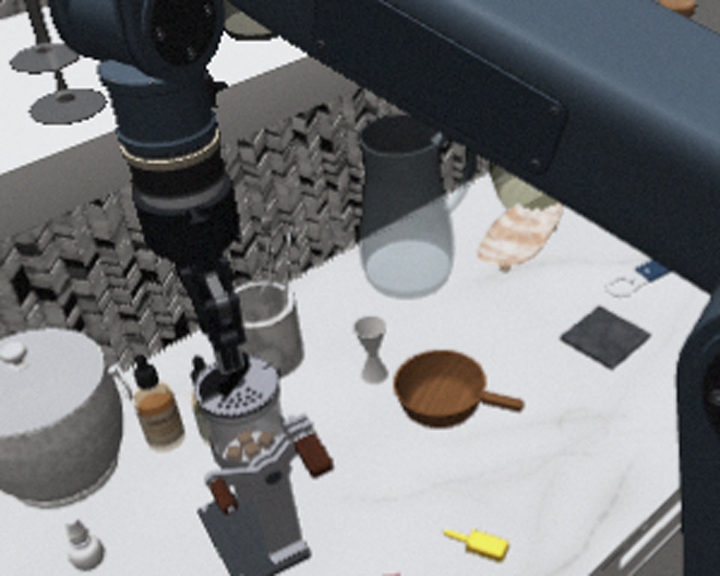

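View pics/f_w.png

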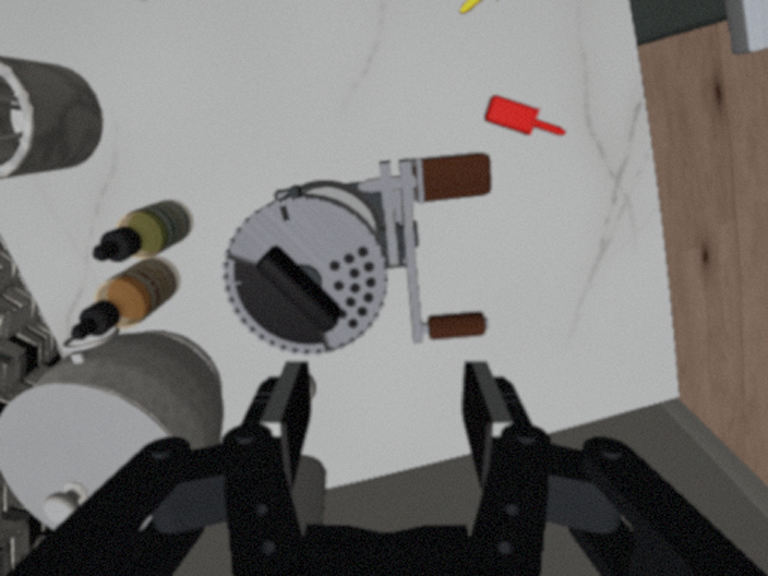

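```bash
python3 - <<'E'
from h import *
ck=K("wrist");p,d=arm.capture("wrist");C=cloud("wrist",d,ck)
def P(u,v):return C[int(round(v/1.5)),int(round(u/1.5))]
for nm,u,v in [("bar",300,288),("dialplate",300,210),("lid",345,190),("pin",455,175),("crank",457,325),("plate rail",410,260)]:
    print(nm,P(u,v).round(1))
a=at_z("wrist",265/1.5,252/1.5,256,ck);b=at_z("wrist",334/1.5,324/1.5,256,ck);print("bar",a.round(1),b.round(1),(a+b)/2,np.degrees(np.arctan2(*(a-b)[1::-1])))
# dial circle plate z 233.5
m=(C[...,2]>229)&(C[...,2]<239)
m[:, :130]=0
m&=(np.hypot(C[...,0]-558,C[...,1]-192)<60)
q=C[m];r=cv2.minEnclosingCircle(q[:,:2].astype(np.float32));print("dial circle",r,np.median(q[:,2]))
for nm,pts in {"pin":[(422,157),(488,153),(490,195),(418,200)],"crank":[(430,315),(484,313),(485,335),(430,338)]}.items():
    print(nm,np.mean([at_z("wrist",u/1.5,v/1.5,186,ck) for u,v in pts],0))
print(at_z("wrist",405/1.5,160/1.5,190,ck),at_z("wrist",413/1.5,340/1.5,184,ck))
E
```

```text
bar [556.4 190.8 256.2]
dialplate [550.  160.6 230.8]
lid [535.1 165.3 157.6]
pin [470.6 171.8 189.5]
crank [491.1 260.9 187.6]
plate rail [508.5 217.4 167.2]
bar [565.5 170.7 256. ] [547.5 211.8 256. ] [556.50695829 191.24819846 256.        ] -66.42975579044686
dial circle ((558.2010498046875, 191.1753692626953), 43.45872497558594) 231.19059369206474
pin [470.31512433 172.83936864 186.        ]
crank [491.16707653 261.50210198 186.        ]
[494.5789093  155.85620454 190.        ] [520.40148509 264.00636099 184.        ]
```

```bash
python3 - <<'E'
from h import *
V=np.array
plan([(V([557.5,191.3,345]),tdown(292)),(V([557.5,191.3,311]),tdown(292))],0)
E
```

```text
0.23 -0.79 0.8 0 0 -7.8 0; 0.33 -0.76 0.8 0 0 -7.7 0; 0.43 -0.7 0.81 0 0 -7.8 0; 0.53 -0.64 0.8 0 0 -7.7 0; 0.6 -0.56 0.8 0 0 -7.8 0; 0 0 3.4 0 0 0 0
```

```bash
python3 -m crank '0.23 -0.79 0.8 0 0 -7.8 0; 0.33 -0.76 0.8 0 0 -7.7 0; 0.43 -0.7 0.8 0 0 -7.8 0; 0.53 -0.64 0.8 0 0 -7.7 0; 0.6 -0.56 0.8 0 0 -7.8 0; 0 0 0 0 0 0 0'
python3 - <<'E'
from h import *
save("scene","g_s",(60,60,360,300),2.4)
E
python3 -m crank '0 0 1.2 0 0 0 0; 0 0 1.2 0 0 0 0; 0 0 1 0 0 0 0; 0 0 0 0 0 0 0'
```

```text
clock: 7.98
tool_pos: [557.5, 191.2, 344.2]
tool_rot: [2.603, -1.757, -0.002]
contact_force: [0.4, 0.7, 0.3]
grip_width: 42.9
clock: 8.52
tool_pos: [557.1, 191.1, 309.4]
tool_rot: [2.604, -1.753, -0.003]
contact_force: [0.2, -0.4, 0.6]
grip_width: 42.7
```

View pics/g_s.png

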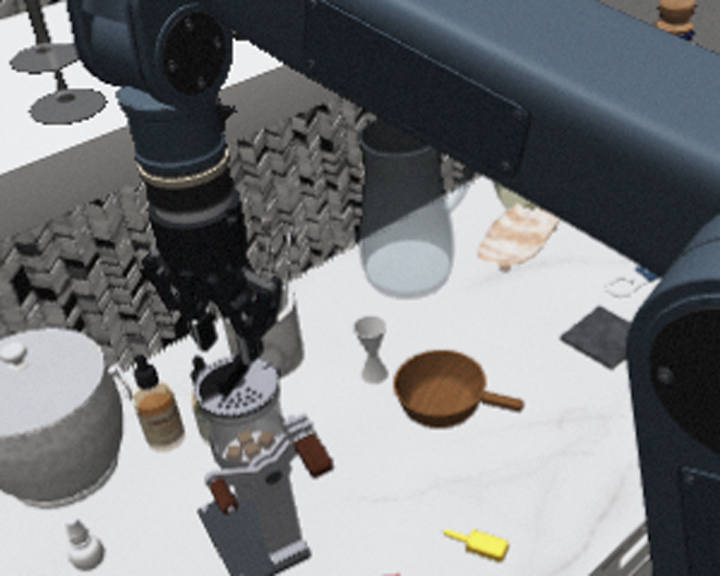

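Tool is above the bar with no contact. Close on it.

```bash
python3 -m crank '0 0 0 0 0 0 -1; 0 0 0 0 0 0 -1; 0 0 0 0 0 0 -1; 0 0 0 0 0 0 -1; 0 0 0 0 0 0 -1; 0 0 0 0 0 0 -1' 40
python3 -m crank '0 0 0 0 0 8 -1; 0 0 0 0 0 8 -1; 0 0 0 0 0 8 -1; 0 0 0 0 0 8 -1; 0 0 0 0 0 8 -1; 0 0 0 0 0 8 -1; 0 0 0 0 0 0 -1'; python3 - <<'E'
from h import *
save("wrist","h_w",None,1.5)
p,r=pose();x=r.as_matrix()[:,0];print(np.degrees(np.arctan2(x[1],x[0])), arm.sense()['ft_torque'])
E
```

```text
clock: 9.28
tool_pos: [558.5, 191.3, 311.9]
tool_rot: [-2.604, 1.753, -0.003]
contact_force: [4.2, 1.0, 3.0]
grip_width: 8.8
clock: 10.15
tool_pos: [558.2, 191.3, 311.9]
tool_rot: [-1.668, 2.66, -0.001]
contact_force: [2.8, -0.2, 2.2]
grip_width: 8.7
-115.77459710685616 [ 0.20913317 -0.70665391 -0.04939887]
```

View pics/h_w.png

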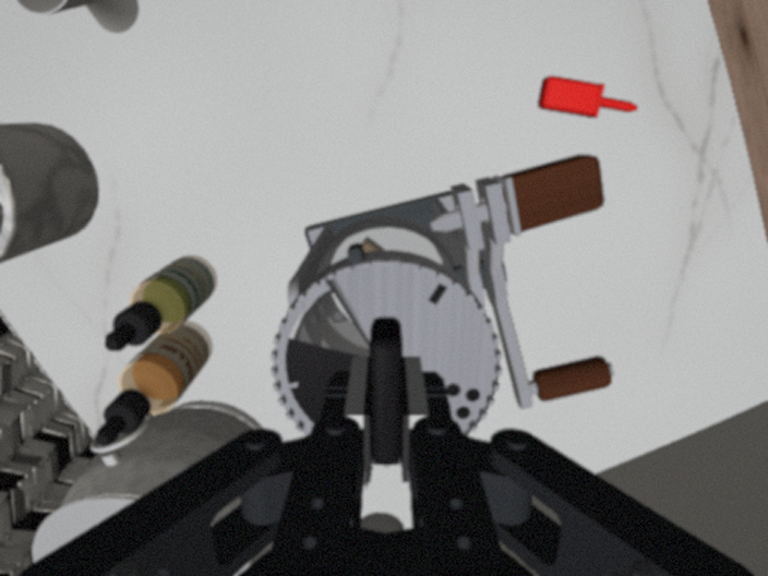

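```bash
python3 -m crank '0 0 0 0 0 9 -1; 0 0 0 0 0 9 -1; 0 0 0 0 0 9 -1; 0 0 0 0 0 9 -1; 0 0 0 0 0 9 -1; 0 0 0 0 0 9 -1; 0 0 0 0 0 9 -1; 0 0 0 0 0 9 -1; 0 0 0 0 0 4 -1; 0 0 0 0 0 0 -1'; python3 - <<'E'
from h import *
save("wrist","i_w",None,1.5)
p,r=pose();x=r.as_matrix()[:,0];print(np.degrees(np.arctan2(x[1],x[0])), arm.sense()['ft_torque'],arm.sense()['qpos'])
E
```

```text
clock: 11.45
tool_pos: [558.0, 191.7, 311.9]
tool_rot: [0.321, 3.124, 0.003]
contact_force: [3.8, 2.7, 3.5]
grip_width: 8.8
168.25082952492298 [ 0.60201938 -0.70883943 -0.03196685] [2.16751465e-01 2.21812925e-01 3.06930609e-01 1.65427102e+00
 1.07795705e-03 4.21813184e-01]
```

View pics/i_w.png

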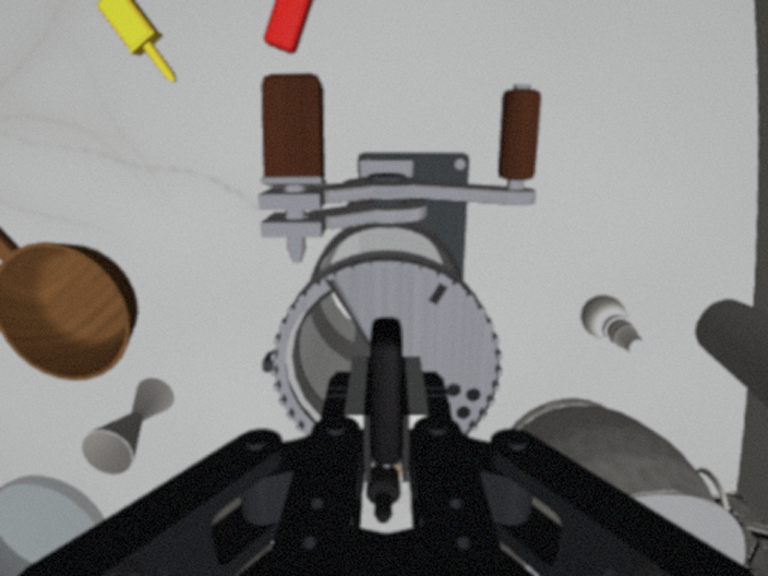

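```bash
python3 -m crank '0 0 0 0 0 0 0; 0 0 0 0 0 0 0; 0 0 0 0 0 0 0; 0 0 0 0 0 0 0; 0 0 -2 0 0 0 0; 0 0 -2 0 0 0 0; 2 0 -1 0 0 0 0; 4 0 0 0 0 0 0; 3 0 0 0 0 0 0; 0 0 0 0 0 0 0'
python3 - <<'E'
from h import *
ck=K("wrist");p,d=arm.capture("wrist");C=cloud("wrist",d,ck)
cv2.imwrite("pics/j_w.png",cv2.resize(p[:,:,::-1],None,fx=1.5,fy=1.5))
hsv=cv2.cvtColor(p,cv2.COLOR_RGB2HSV)
m=(hsv[...,0]<15)&(hsv[...,1]>100)&(p[...,0]<150)&(C[...,2]>120)&(C[...,2]<230)
n,l,st,ce=cv2.connectedComponentsWithStats(m.astype(np.uint8))
for i in range(1,n):
    if st[i,4]>60:
        q=C[l==i];t=q[q[:,2]>np.percentile(q[:,2],40)]
        r=cv2.minAreaRect(q[:,:2].astype(np.float32))
        print(st[i],q.mean(0).round(1),r,np.percentile(q[:,2],[5,50,95]))
p,r=pose();print(p)
E
```

```text
clock: 12.75
tool_pos: [468.1, 210.1, 362.0]
tool_rot: [0.323, 3.124, 0.001]
contact_force: [0.5, 0.1, 0.7]
grip_width: 42.4
[ 199  175   29   48 1217] [468.6 173.8 188.6] ((469.029296875, 173.41110229492188), (22.094547271728516, 38.86784362792969), 79.60026550292969) [184.74257842 188.61988713 192.13719631]
[313 182  18  39 569] [490.1 261.9 187.5] ((490.9570617675781, 262.18670654296875), (12.95837688446045, 33.35647964477539), 78.54539489746094) [185.23779698 187.65275987 189.1058703 ]
[469.22515524 209.8946558  361.59643638]
```

View pics/j_w.png

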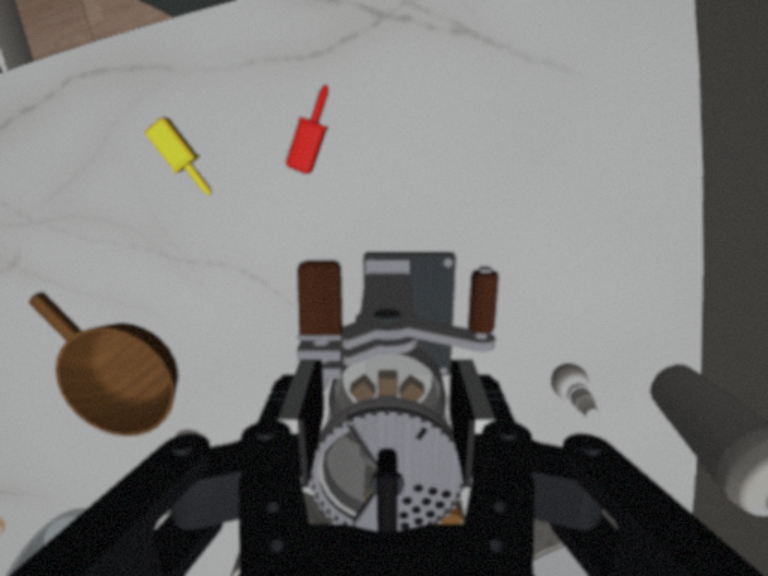

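```bash
python3 - <<'E'
from h import *
V=np.array
plan([(V([466.5,174,300]),tdown(168.3)),(V([466.5,174,246]),tdown(168.3))],0.1,vmax=3)
E
```

```text
-0.15 -1.19 2.05 0 0 -0 0.1; -0.16 -1.19 2.06 0 0 -0.1 0.1; -0.15 -1.19 2.05 0 0.1 -0 0.1; -0 -0 2.7 0 -0 -0 0.1; -0 -0 2.7 0 -0 -0 0.1
```

```bash
python3 -m crank '-0.15 -1.19 2.05 0 0 0 0.1; -0.16 -1.19 2.06 0 0 0 0.1; -0.15 -1.19 2.05 0 0 0 0.1; 0 0 2.7 0 0 0 0.1; 0 0 2.7 0 0 0 0.1; 0 0 0 0 0 0 0.1'
python3 -m crank '0 0 0 0 0 0 -1; 0 0 0 0 0 0 -1; 0 0 0 0 0 0 -1; 0 0 0 0 0 0 -1; 0 0 0 0 0 0 -1' 60
```

```text
clock: 13.55
tool_pos: [466.1, 173.1, 242.6]
tool_rot: [-0.326, -3.119, 0.003]
contact_force: [-0.2, 0.8, 0.2]
grip_width: 46.8
clock: 14.18
tool_pos: [467.6, 173.6, 246.8]
tool_rot: [0.326, 3.122, -0.0]
contact_force: [1.6, -2.2, 4.8]
grip_width: 21.9
```

```bash
python3 -m crank '1 0 0.08 0 0 0 -1; 1 0 0.08 0 0 0 -1; 1 0 0.08 0 0 0 -1; 1 0 0.08 0 0 0 -1; 1.5 0 0 0 0 0 -1; 1.5 0 0 0 0 0 -1; 0 0 0 0 0 0 -1'
python3 - <<'E'
from h import *
save("wrist","k_w",None,1.5);save("scene","k_s",(100,120,340,300),3)
print(arm.sense()['contact_force'])
E
```

```text
clock: 15.05
tool_pos: [397.3, 188.6, 242.5]
tool_rot: [0.324, 3.125, 0.0]
contact_force: [0.9, -0.1, -0.7]
grip_width: 22.7
[-0.33389793  0.30403878  0.11179337]
```

View pics/k_w.png

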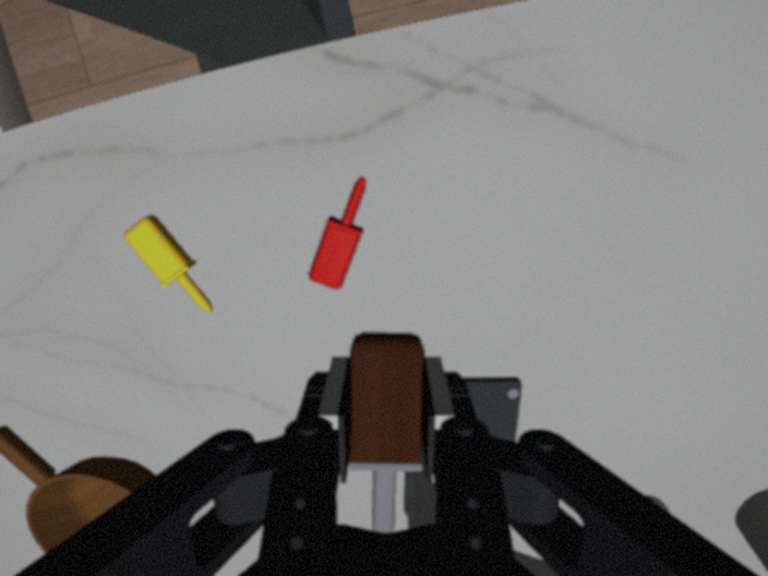

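View pics/k_s.png

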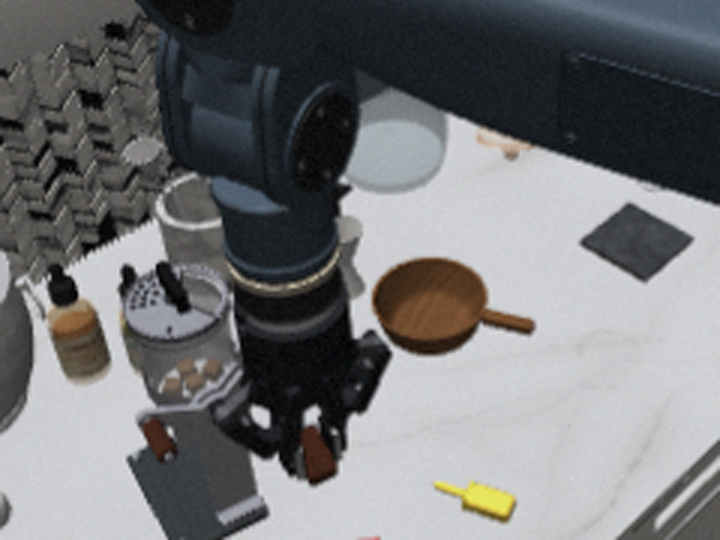

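```bash
python3 - <<'E'
from h import *
ck=K("wrist");p,d=arm.capture("wrist");C=cloud("wrist",d,ck)
for v in range(345,460,12): print(v,C[int(v/1.5),int(385/1.5)].round(1))
print([ (k,at_z("top",*uv,8).round()) for k,uv in {"red tip":(158,254),"red":(168,240),"yel":(204,248),"bowl":(242,187)}.items()])
E
```

```text
345 [381.9 192.5 180.1]
357 [385.5 191.8 181.1]
369 [389.  191.1 182.3]
381 [392.5 190.3 183.5]
393 [396.6 189.4 183.7]
405 [400.6 188.6 184.2]
417 [404.5 187.8 185. ]
429 [408.4 186.9 185.8]
441 [412.2 186.1 186.8]
453 [415.9 185.4 188.1]
[('red tip', array([340., 182.,   8.])), ('red', array([385., 152.,   8.])), ('yel', array([363.,  38.,   8.])), ('bowl', array([559., -75.,   8.]))]
```

```bash
python3 - <<'E'
from h import *
V=np.array
Q=tdown(168.3,9); z=Q.as_matrix()[:,2]; print(z)
G=lambda x,y,h: V([x,y,h])-67*z
plan([(G(390,240,120),Q),(G(390,240,30),Q),(G(390,240,11),Q)],-1,vmax=3)
E
```

```text
[-0.1531842   0.03172292 -0.98768834]
0.29 1.63 1.88 0 3 -0.1 -1; 0.19 1.63 1.89 0 3 -0 -1; 0.08 1.62 1.89 0 3 -0.1 -1; -0.35 -0 2.22 0 0 0 -1; -0.35 -0 2.23 0 0 0 -1; -0.35 -0 2.22 0 0 0 -1; -0.35 -0 2.22 0 0 0 -1; -0.29 -0 1.88 0 0 0 -1
```

```bash
python3 -m crank '0.29 1.63 1.88 0 3 0 -1; 0.19 1.63 1.89 0 3 0 -1; 0.08 1.62 1.89 0 3 0 -1; -0.35 0 2.22 0 0 0 -1; -0.35 0 2.22 0 0 0 -1; -0.35 0 2.22 0 0 0 -1; -0.35 0 2.22 0 0 0 -1; -0.15 0 1 0 0 0 -1; 0 0 0 0 0 0 -1'
python3 - <<'E'
from h import *
ck=K("wrist");p,d=arm.capture("wrist");C=cloud("wrist",d,ck)
cv2.imwrite("pics/l_w.png",cv2.resize(p[:,:,::-1],None,fx=1.5,fy=1.5))
for v in range(345,460,12): print(v,C[int(v/1.5),int(385/1.5)].round(1))
E
```

```text
clock: 16.32
tool_pos: [399.7, 237.6, 85.4]
tool_rot: [-0.31, -2.968, -0.023]
contact_force: [0.0, 0.4, -0.6]
grip_width: 22.1
345 [373.3 243.7  27.1]
357 [376.7 243.   28.5]
369 [380.8 242.2  27.7]
381 [384.8 241.3  27.3]
393 [388.8 240.5  27.1]
405 [392.6 239.6  27.4]
417 [396.4 238.8  28. ]
429 [400.2 238.   28.4]
441 [405.2 237.   26.7]
453 [408.6 236.2  28.2]
```

View pics/l_w.png

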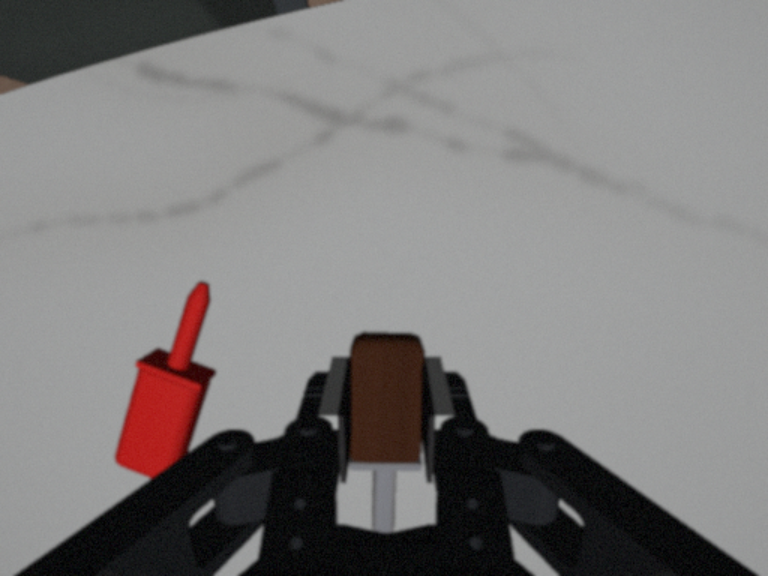

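```bash
python3 -m crank '-0.12 0 0.8 0 0 0 -1; 0 0 0 0 0 0 -1'
```

```text
clock: 16.62
tool_pos: [399.8, 237.8, 77.9]
tool_rot: [-0.309, -2.969, -0.024]
contact_force: [-0.1, 0.0, -0.5]
grip_width: 22.6
```

```bash
python3 -m crank '-0.03 0 0.2 0 0 0 -1; 0 0 0 0 0 0 -1; 0 0 0 0 0 0 -0.2; 0 0 0 0 0 0 -0.2; 0 0 0 0 0 0 -0.2; 0.3 0 -1.5 0 -3 0 0; 0.5 0 -3 0 -3 0 0; 0 0 -4 0 -3 0 0; 0 0 -4 0 0 0 0; 0 0 0 0 0 0 0'
python3 - <<'E'
from h import *
ck=K("wrist");p,d=arm.capture("wrist");C=cloud("wrist",d,ck)
cv2.imwrite("pics/m_w.png",cv2.resize(p[:,:,::-1],None,fx=1.5,fy=1.5))
save("top","m_t",(60,120,340,260),2.8)
E
```

```text
clock: 17.88
tool_pos: [401.5, 238.9, 206.0]
tool_rot: [0.324, 3.117, 0.007]
contact_force: [0.2, 0.0, 0.2]
grip_width: 42.6
```

View pics/m_w.png

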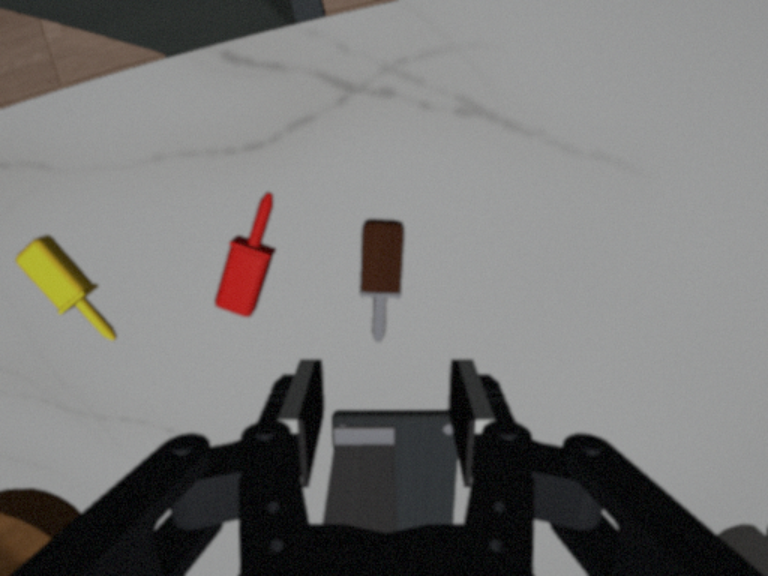

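View pics/m_t.png

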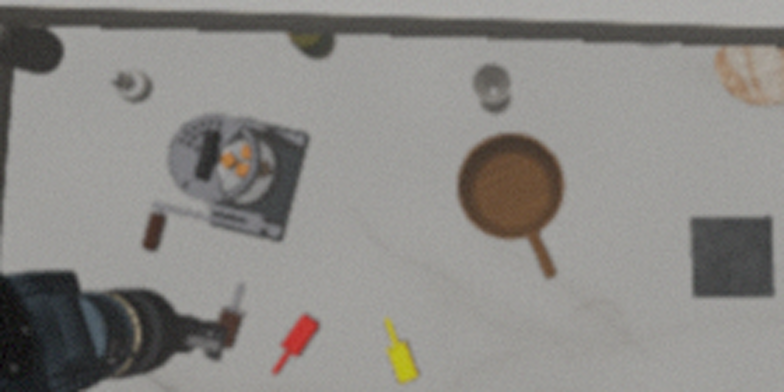

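```bash
python3 - <<'E'
from h import *
V=np.array
plan([(V([410,60,230]),tdown(185)),(V([455,-105,220]),tdown(204))],0)
E
```

```text
-1.17 -4.3 -0.7 0 0 -4.2 0; -0.85 -4.38 -0.71 0 0 -4.2 0; -0.53 -4.42 -0.7 0 0 -4.3 0; -0.19 -4.46 -0.71 0 0.1 -4.2 0; -0.76 -4.21 0.25 0 -0 -4.7 0; -0.42 -4.25 0.25 0 -0 -4.8 0; -0.05 -4.28 0.24 0 -0 -4.7 0; 0.29 -4.26 0.25 0 -0 -4.8 0
```

```bash
python3 -m crank '-1.17 -4.3 -0.7 0 0 -4.2 0; -0.85 -4.38 -0.7 0 0 -4.2 0; -0.53 -4.42 -0.7 0 0 -4.3 0; -0.19 -4.46 -0.7 0 0.1 -4.2 0; -0.76 -4.21 0.25 0 0 -4.7 0; -0.42 -4.25 0.25 0 0 -4.8 0; -0.05 -4.28 0.25 0 0 -4.7 0; 0.29 -4.26 0.25 0 0 -4.8 0; 0 0 0 0 0 0 0'
python3 - <<'E'
from h import *
ck=K("wrist");p,d=arm.capture("wrist");C=cloud("wrist",d,ck)
cv2.imwrite("pics/n_w.png",cv2.resize(p[:,:,::-1],None,fx=1.5,fy=1.5))
print([(a['centre'],a['p']) for a in arm.place_of("wrist","bowl_handle")][:3])
print([(a['centre'],a['p']) for a in arm.place_of("wrist","bowl")][:3])
E
```

```text
clock: 19.1
tool_pos: [454.2, -107.2, 216.9]
tool_rot: [0.646, -3.069, -0.003]
contact_force: [-1.0, -0.3, -0.1]
grip_width: 42.3
[([212.4, 233.9], 0.76)]
[([274.3, 241.7], 0.59)]
```

View pics/n_w.png

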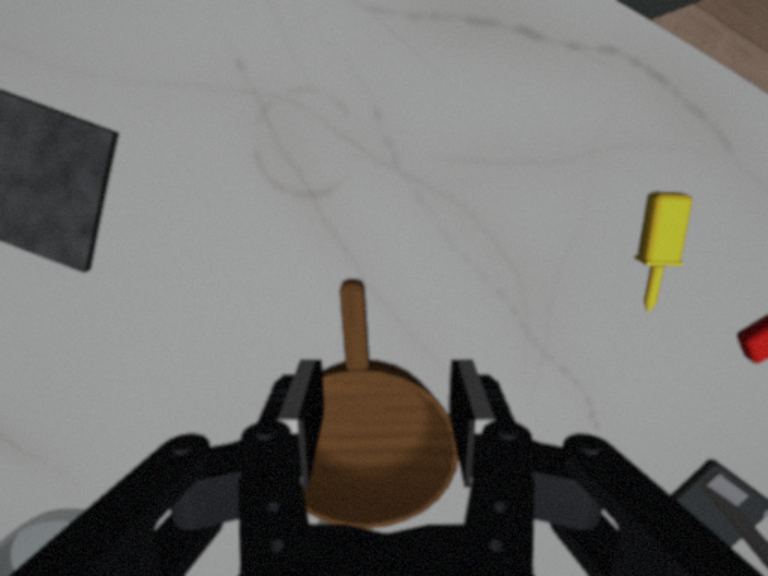

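```bash
python3 - <<'E'
from h import *
ck=K("wrist")
a=at_z("wrist",352/1.5,283/1.5,44,ck);b=at_z("wrist",358/1.5,366/1.5,44,ck)
print(a,b,np.degrees(np.arctan2(*(a-b)[1::-1])))
az=np.degrees(np.arctan2(*(a-b)[1::-1]))%360
u=V=np.array([np.cos(np.radians(az)),np.sin(np.radians(az)),0])
g=a-u*20; print("g",g,"bowl",a-u*111)
plan([(np.array([g[0],g[1],150]),tdown(az)),(np.array([g[0],g[1],96]),tdown(az))],0,vmax=3)
E
```

```text
[ 460.50178177 -120.13334397   44.        ] [505.95884034 -97.44146333  44.        ] -153.47191540652594
g [ 478.39609261 -111.20061541   44.        ] bowl [559.81520692 -70.55670044  44.        ]
-0.66 -0.55 2.26 0.1 -0.1 -0.8 0; -0.65 -0.55 2.27 0 -0 -0.9 0; -0.64 -0.56 2.27 0.1 -0.1 -0.8 0; -0 0 2.7 -0 0 -0 0; -0 0 2.7 -0 0 -0 0
```

```bash
python3 -m crank '-0.66 -0.55 2.26 0 0 -0.8 0; -0.65 -0.55 2.27 0 0 -0.9 0; -0.64 -0.56 2.27 0 0 -0.8 0; 0 0 2.7 0 0 0 0; 0 0 2.7 0 0 0 0; 0 0 0 0 0 0 0; 0 0 0 0 0 0 -1; 0 0 0 0 0 0 -1; 0 0 0 0 0 0 -1; 0 0 0 0 0 0 -1' 80
python3 -m crank '0 0 0 0 0 0 -1; 0 0 -0.5 0 0 0 -1; 0 0 -0.7 0 0 0 -1; 0 0 -0.8 0 0 0 -1; 0 0 0 0 0 0 -1'
python3 - <<'E'
from h import *
save("scene","o_s",(150,120,390,300),3);save("wrist","o_w",None,1.5)
print(arm.sense()['contact_force'],arm.sense()['ft_torque'])
E
```

```text
clock: 20.5
tool_pos: [480.2, -112.2, 98.8]
tool_rot: [-0.72, 3.057, -0.001]
contact_force: [-0.5, 0.9, 5.0]
grip_width: 12.2
clock: 21.12
tool_pos: [479.7, -112.2, 118.2]
tool_rot: [0.72, -3.057, 0.001]
contact_force: [0.3, 0.0, -0.8]
grip_width: 11.9
[ 0.04969782  0.7936883  -1.98308673] [-0.08763994  0.10313312 -0.01968004]
```

View pics/o_w.png

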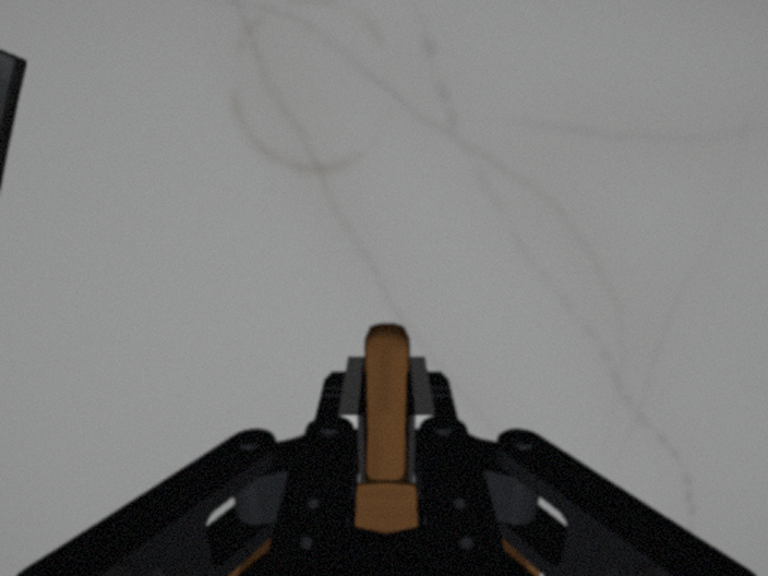

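View pics/o_s.png

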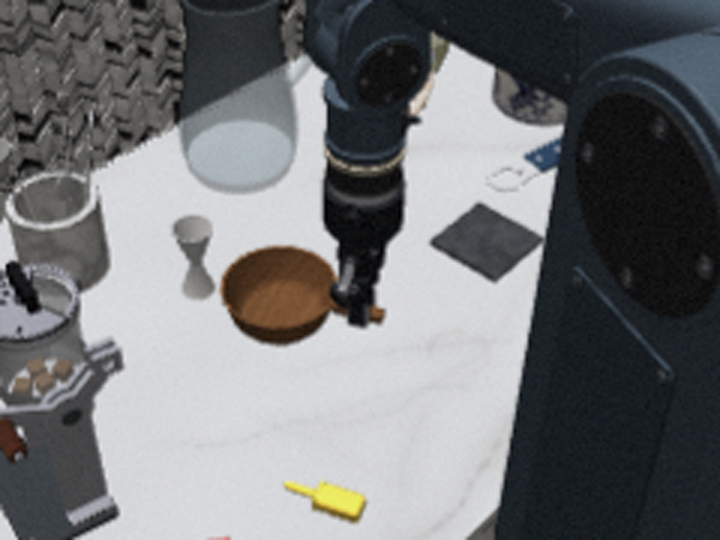

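```bash
python3 - <<'E'
from h import *
def T(cx,cy,az,z):
    a=np.radians(az);return (np.array([cx+89*np.cos(a),cy+89*np.sin(a),z]),tdown(az))
plan([T(535,-20,185,135),T(541,60,168.3,135),T(543,116,168.3,120)],-1,vmax=3)
E
```

```text
-0.2 2.25 -0.44 0 -0 5.4 -1; 0.01 2.26 -0.44 0 -0 5.4 -1; 0.22 2.25 -0.44 0 -0.1 5.3 -1; 0.43 2.23 -0.44 0 0 5.4 -1; -0.42 2.62 0 0 -0 4.2 -1; -0.22 2.64 0 0 -0 4.2 -1; -0.03 2.65 0 0 -0 4.1 -1; 0.15 2.65 0.01 0 -0 4.2 -1; 0.47 2.76 0.75 0 -0 0 -1; 0.47 2.76 0.75 0 -0 0 -1
```

```bash
python3 -m crank '-0.2 2.25 -0.44 0 0 5.4 -1; 0 2.26 -0.44 0 0 5.4 -1; 0.22 2.25 -0.44 0 0 5.3 -1; 0.43 2.23 -0.44 0 0 5.4 -1; -0.42 2.62 0 0 0 4.2 -1; -0.22 2.64 0 0 0 4.2 -1; -0.03 2.65 0 0 0 4.1 -1; 0.15 2.65 0 0 0 4.2 -1; 0.47 2.76 0.75 0 0 0 -1; 0.47 2.76 0.75 0 0 0 -1'
python3 -m crank '0 0 0 0 0 0 -1'
python3 - <<'E'
from h import *
save("scene","p_s",(100,120,340,300),3);save("top","p_t",(60,120,340,260),2.8)
p,r=pose();x=r.as_matrix()[:,0];print(p,np.degrees(np.arctan2(x[1],x[0])))
E
```

```text
clock: 22.48
tool_pos: [455.8, 135.1, 119.6]
tool_rot: [-0.32, -3.123, 0.0]
contact_force: [-0.1, -0.6, -2.3]
grip_width: 12.5
clock: 22.6
tool_pos: [454.9, 135.4, 118.8]
tool_rot: [-0.315, -3.121, 0.0]
contact_force: [0.7, -1.0, -2.8]
grip_width: 12.0
[455.59889708 134.01070651 119.64263177] 168.3384204004542
```

View pics/p_s.png

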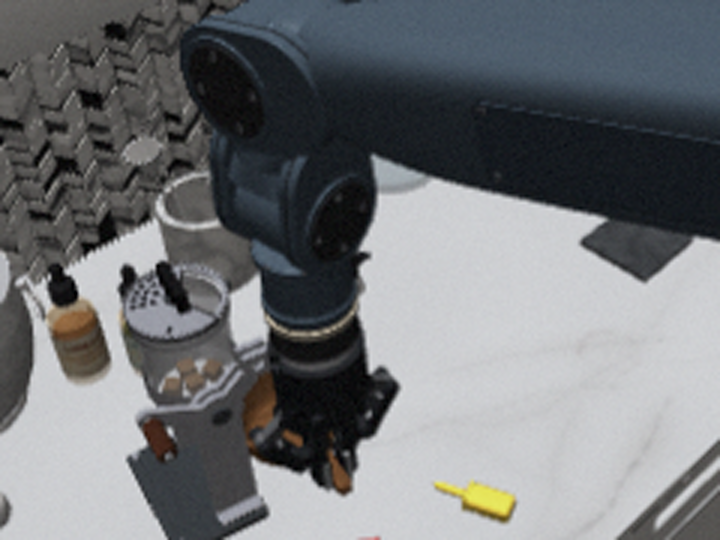

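View pics/p_t.png

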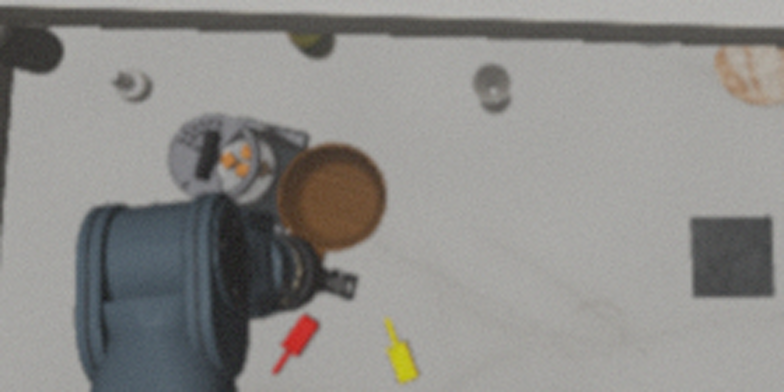

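```bash
python3 - <<'E'
from h import *
b=at_z("top",60+332/2.8,120+196/2.8,66); print(b)
# bar/dial centre sanity in top
print(at_z("top",60+218/2.8,120+158/2.8,233))
E
python3 -m crank '0 0 1 0 0 0 -1; 0 0 0.8 0 0 0 -1; 0 0 0 0 0 0 -1'
```

```text
[538.65660453 114.12156026  66.        ]
[556.28789969 184.68738862 233.        ]
clock: 23.08
tool_pos: [455.1, 133.5, 100.7]
tool_rot: [-0.321, -3.121, 0.001]
contact_force: [-0.1, 0.7, -2.8]
grip_width: 12.4
```

```bash
python3 -m crank '0 0 0.25 0 0 0 -1; 0 0 0 0 0 0 -1; 0 0 0 0 0 0 0; 0 0 0 0 0 0 0; 0 0 0 0 0 0 0; 0.5 0 -3 0 0 0 0; 1 0 -5 0 0 0 0; 1 0 -5 0 0 0 0; 0 1.2 -2 0 0 0 0; 0 0 0 0 0 0 0'
python3 - <<'E'
from h import *
save("wrist","q_w",None,1.5)
V=np.array
ck=K("wrist")
plan([(V([488,262,290]),tdown(168.3)),(V([487,262.5,242]),tdown(168.3))],0,vmax=4)
E
```

```text
clock: 24.32
tool_pos: [435.4, 151.5, 252.0]
tool_rot: [0.318, 3.122, 0.002]
contact_force: [0.7, -0.2, 0.0]
grip_width: 42.7
-0.75 2.99 -1 -0 -0 0 0; -0.75 2.98 -1 -0 -0 0 0; -0.75 2.99 -1 -0 -0 0 0; -0.75 2.98 -1 -0 -0 0 0; 0.05 0.02 2.4 -0 -0 0 0; 0.06 0.01 2.4 -0 -0 0 0
```

View pics/q_w.png

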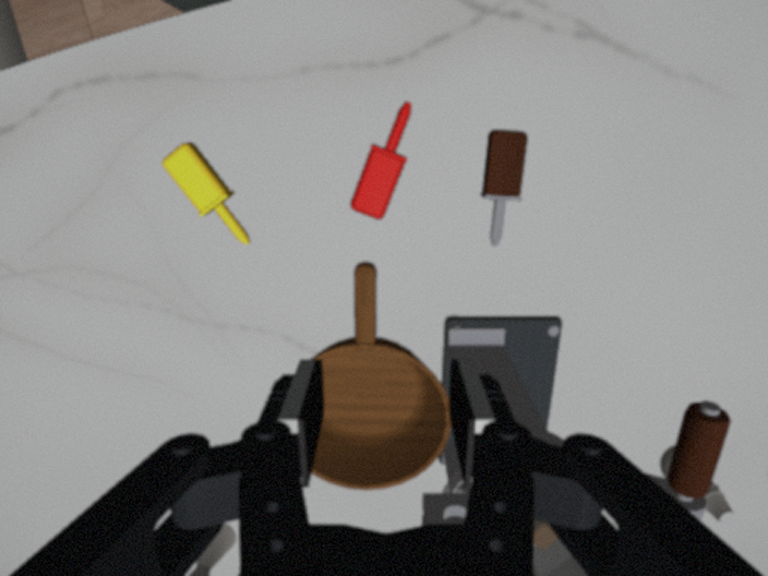

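```bash
cat >> h.py <<'E'
O=np.array([558,191.8,0.]);YAW=np.radians(-11.7);RD=R.from_euler('z',YAW)
QC=tdown(168.3,-10)
def crankpose(th,xd=-85,L=61):
    ph=np.radians(27.8)+th
    g=O+RD.apply([xd,62*np.cos(ph),150+62*np.sin(ph)])
    return (g-L*QC.as_matrix()[:,2],QC)
E
python3 - <<'E'
from h import *
p,Q=crankpose(0);print(p)
plan([(p+[-5,0,55],Q),(p,Q)],0,vmax=4)
E
```

```text
[475.51527602 264.88946827 238.98924463]
-0.31 2.97 -1.1 -0 -2.5 0 0; -0.35 2.97 -1.09 -0 -2.5 0 0; -0.4 2.96 -1.06 0 -2.5 0 0; -0.45 2.97 -1.05 0 -2.5 0 0; 0.24 0.05 2.75 0 -0 0 0; 0.23 0.05 2.75 0 -0 0 0
```

```bash
python3 -m crank '-0.31 2.97 -1.1 0 -2.5 0 0; -0.35 2.97 -1.09 0 -2.5 0 0; -0.4 2.96 -1.06 0 -2.5 0 0; -0.45 2.97 -1.05 0 -2.5 0 0; 0.24 0.05 2 0 0 0 0; 0.23 0.05 2 0 0 0 0; 0 0 1.5 0 0 0 0; 0 0 0 0 0 0 0'
python3 - <<'E'
from h import *
save("wrist","r_w",None,1.5);save("scene","r_s",(60,90,360,300),2.4)
print(pose()[0])
E
```

```text
clock: 25.38
tool_pos: [474.1, 263.7, 235.2]
tool_rot: [0.303, 2.959, -0.032]
contact_force: [0.2, 0.0, -0.3]
grip_width: 42.9
[475.22381264 264.30264337 238.09641017]
```

View pics/r_w.png

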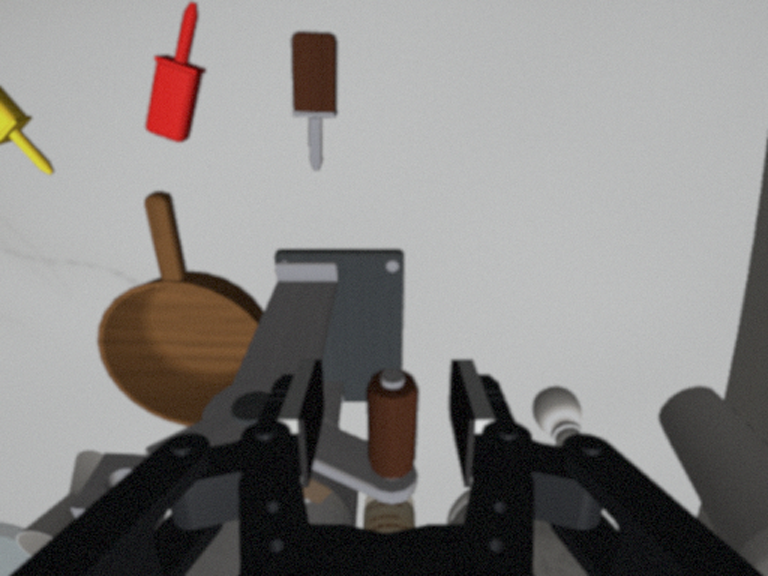

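View pics/r_s.png

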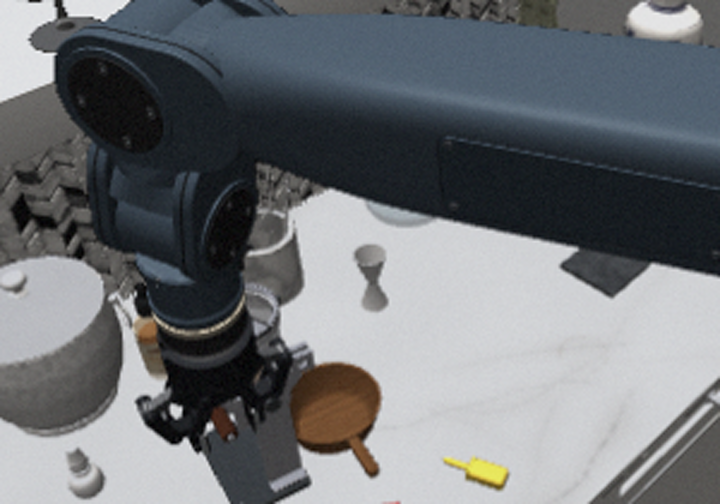

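```bash
python3 -m crank '0 0 0 0 0 0 -1; 0 0 0 0 0 0 -1; 0 0 0 0 0 0 -1; 0 0 0 0 0 0 -1; 0 0 0 0 0 0 -1; 0 0 0 0 0 0 -1' 45
python3 - <<'E'
from h import *
p,r=pose();print(p,crankpose(0)[0]); off=p-crankpose(0)[0]
s=(crankpose(0)[0]*0+p,QC)
w=[]
for th in np.linspace(0,2.13,13)[1:]:
    q,Q=crankpose(th); w.append((q+off,Q))
plan(w,-1,start=(p,QC))
E
```

```text
clock: 26.22
tool_pos: [475.7, 265.0, 239.5]
tool_rot: [0.302, 2.952, -0.025]
contact_force: [-0.5, 0.4, 5.8]
grip_width: 14.3
[475.72717451 265.01238443 239.53812799] [475.51527602 264.88946827 238.98924463]
-0.16 -0.6 -0.91 0 0 0 -1; -0.14 -0.75 -0.79 0 0 0 -1; -0.11 -0.88 -0.65 0 0 0 -1; -0.09 -0.98 -0.48 0 0 0 -1; -0.05 -1.05 -0.31 0 0 0 -1; -0.02 -1.1 -0.12 0 0 0 -1; 0.01 -1.09 0.08 0 0 0 -1; 0.05 -1.07 0.26 0 0 0 -1; 0.07 -1 0.44 0 0 0 -1; 0.11 -0.91 0.62 0 0 0 -1

0.14 -0.78 0.76 0 0 0 -1; 0.15 -0.64 0.88 0 0 0 -1
```

```bash
python3 -m crank '-0.16 -0.6 -0.91 0 0 0 -1; -0.14 -0.75 -0.79 0 0 0 -1; -0.11 -0.88 -0.65 0 0 0 -1; -0.09 -0.98 -0.48 0 0 0 -1; 0 0 0 0 0 0 -1'
python3 - <<'E'
from h import *
save("scene","s_s",(60,90,360,300),2.4)
print(arm.sense()['contact_force'],pose()[0])
E
```

```text
clock: 26.85
tool_pos: [469.2, 233.5, 268.1]
tool_rot: [0.303, 2.952, -0.024]
contact_force: [0.7, 1.6, 5.4]
grip_width: 14.1
[-0.30527138  1.41236419  5.20597013] [469.1846674  233.48886939 268.14909358]
```

View pics/s_s.png

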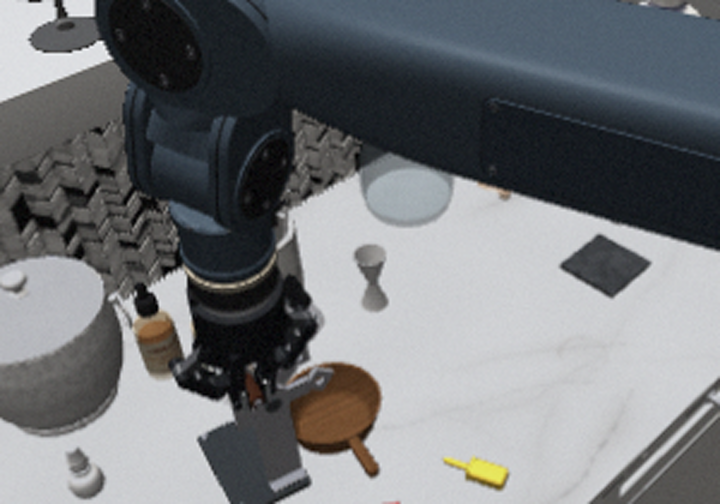

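```bash
python3 -m crank '-0.05 -1.05 -0.31 0 0 0 -1; -0.02 -1.1 -0.12 0 0 0 -1; 0.01 -1.09 0.08 0 0 0 -1; 0.05 -1.07 0.26 0 0 0 -1; 0.07 -1 0.44 0 0 0 -1; 0 0 0 0 0 0 -1'
python3 -m crank '0.11 -0.91 0.62 0 0 0 -1; 0.14 -0.78 0.76 0 0 0 -1; 0.15 -0.64 0.88 0 0 0 -1; 0 0 0 0 0 0 -1; 0 0 0 0 0 0 -1; 0 0 0 0 0 0 -1'
python3 - <<'E'
from h import *
save("scene","t_s",(100,120,340,300),3);save("top","t_t",(60,120,340,260),2.8);save("wrist","t_w",None,1.5)
p=pose()[0];print(p)
for th in (1.9,2.0,2.1,2.17):print(th,crankpose(th)[0])
E
```

```text
clock: 27.65
tool_pos: [457.9, 179.1, 262.6]
tool_rot: [0.306, 2.954, -0.034]
contact_force: [2.9, -3.6, 2.4]
grip_width: 14.2
clock: 28.4
tool_pos: [453.5, 157.9, 239.3]
tool_rot: [0.303, 2.954, -0.029]
contact_force: [5.5, -1.0, -0.6]
grip_width: 14.0
[453.46288763 157.91488119 239.28978002]
1.9 [455.24917879 167.02818629 252.62394234]
2.0 [454.43342672 163.08906854 247.90950947]
2.1 [453.71719346 159.63050897 242.81702943]
2.17 [453.27891824 157.51415797 239.05446603]
```

View pics/t_s.png

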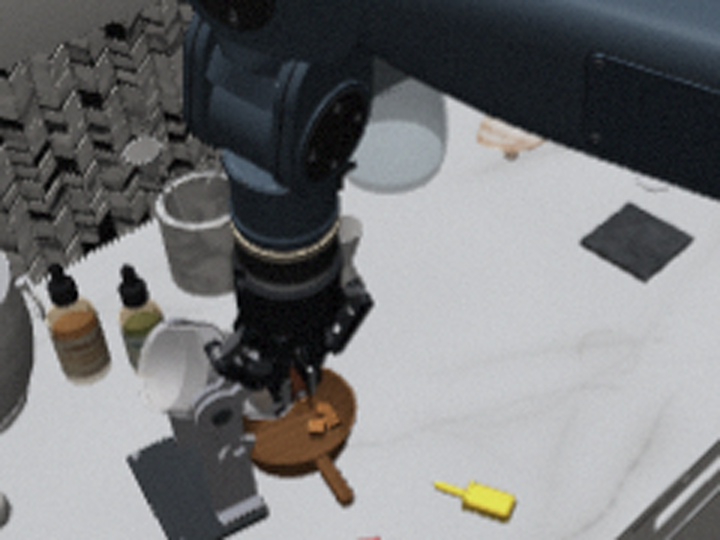

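View pics/t_t.png

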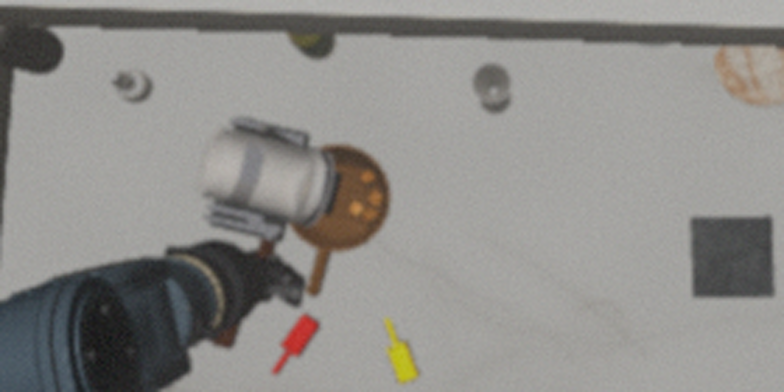

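View pics/t_w.png

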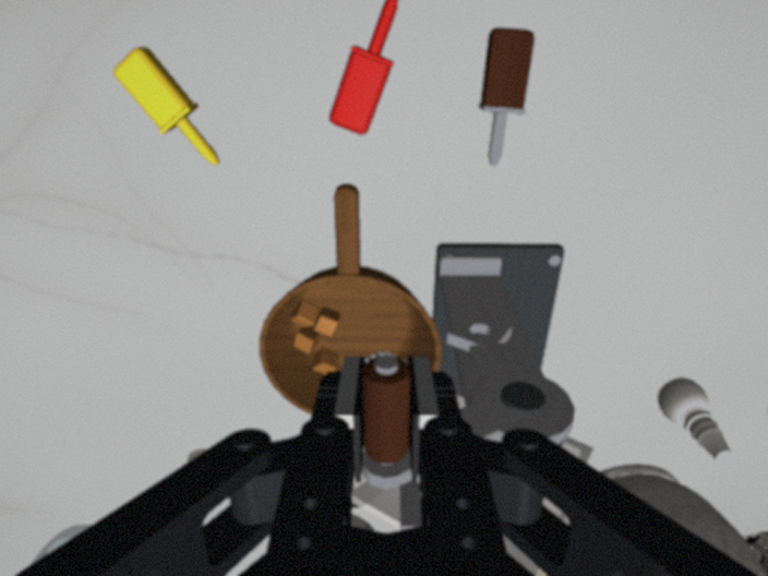

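```bash
python3 -m crank '-0.15 0.64 -0.88 0 0 0 -1; -0.14 0.78 -0.76 0 0 0 -1; 0.14 -0.78 0.76 0 0 0 -1; 0.15 -0.64 0.88 0 0 0 -1; -0.15 0.64 -0.88 0 0 0 -1; 0.15 -0.64 0.88 0 0 0 -1; -0.15 0.64 -0.88 0 0 0 -1; 0.15 -0.64 0.88 0 0 0 -1; 0 0 0 0 0 0 -1; 0 0 0 0 0 0 -1'
python3 -m crank '-0.15 0.64 -0.88 0 0 0 -1; -0.14 0.78 -0.76 0 0 0 -1; 0.14 -0.78 0.76 0 0 0 -1; 0.15 -0.64 0.88 0 0 0 -1; 0 0 0 0 0 0 -1; 0 0 0 0 0 0 -1'
python3 - <<'E'
from h import *
save("wrist","u_w",None,1.5);save("top","u_t",(60,120,340,260),2.8)
E
```

```text
clock: 29.8
tool_pos: [453.4, 157.8, 239.3]
tool_rot: [0.303, 2.954, -0.027]
contact_force: [6.6, -1.0, -0.4]
grip_width: 14.2
clock: 30.55
tool_pos: [453.4, 157.8, 239.3]
tool_rot: [0.303, 2.954, -0.027]
contact_force: [5.9, 0.1, 0.2]
grip_width: 14.2
```

View pics/u_w.png

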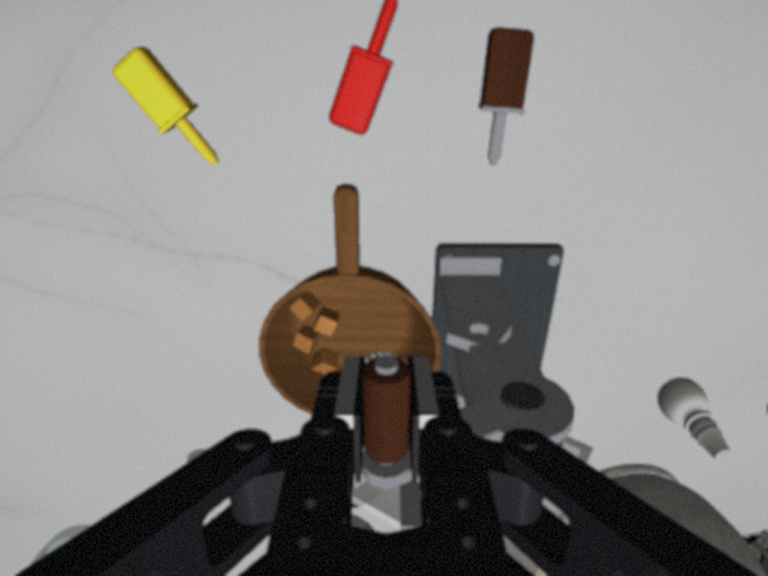

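View pics/u_t.png

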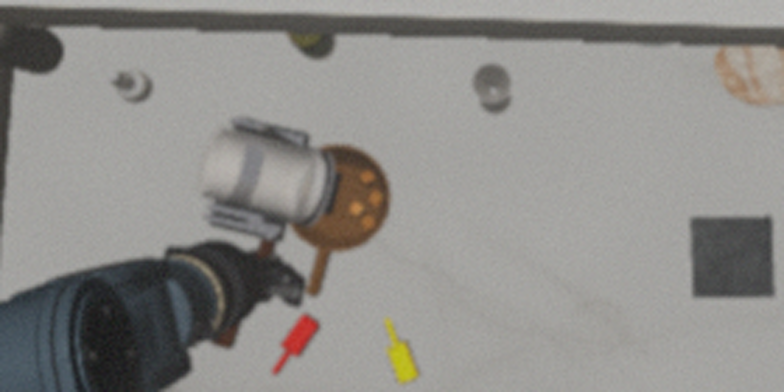

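```bash
python3 - <<'E'
from h import *
p,r=pose(); off=p-crankpose(2.165)[0]; print(off)
off1=np.array([0.2,.1,.5])
w=[]
ths=np.linspace(2.165,-0.03,13)[1:]
for i,th in enumerate(ths):
    q,Q=crankpose(th); f=(i+1)/12; w.append((q+off*(1-f)+off1*f,Q))
plan(w,-1,start=(p,QC))
E
```

```text
[ 0.10953736  0.18008091 -0.04879647]
-0.17 0.62 -0.94 0 0 0 -1; -0.14 0.79 -0.8 0 0 0 -1; -0.12 0.92 -0.66 0 0 0 -1; -0.08 1.02 -0.48 0 0 0 -1; -0.05 1.1 -0.28 0 0 0 -1; -0.02 1.13 -0.09 0 0 0 -1; 0.02 1.12 0.12 0 0 0 -1; 0.06 1.08 0.31 0 0 0 -1; 0.08 1.01 0.51 0 0 0 -1; 0.12 0.9 0.68 0 0 0 -1

0.15 0.75 0.83 0 0 0 -1; 0.16 0.59 0.94 0 0 0 -1
```

```bash
python3 -m crank '-0.17 0.62 -0.94 0 0 0 -1; -0.14 0.79 -0.8 0 0 0 -1; -0.12 0.92 -0.66 0 0 0 -1; -0.08 1.02 -0.48 0 0 0 -1; -0.05 1.1 -0.28 0 0 0 -1; -0.02 1.13 -0.09 0 0 0 -1; 0.02 1.12 0.12 0 0 0 -1; 0.06 1.08 0.31 0 0 0 -1; 0.08 1.01 0.51 0 0 0 -1; 0.12 0.9 0.68 0 0 0 -1'
python3 -m crank '0.15 0.75 0.83 0 0 0 -1; 0.16 0.59 0.94 0 0 0 -1; 0 0 0.15 0 0 0 -1; 0 0 0 0 0 0 -1; 0 0 0 0 0 0 -1'
python3 - <<'E'
from h import *
print(pose()[0],crankpose(0)[0]);save("top","v_t",(60,120,340,260),2.8);save("scene","v_s",(100,120,340,300),3)
E
```

```text
clock: 31.9
tool_pos: [472.9, 251.8, 257.1]
tool_rot: [0.304, 2.953, -0.031]
contact_force: [3.5, -3.8, 5.3]
grip_width: 14.1
clock: 32.52
tool_pos: [475.8, 265.2, 239.4]
tool_rot: [0.303, 2.952, -0.028]
contact_force: [0.7, -2.1, 10.5]
grip_width: 14.0
[475.75764052 265.2168048  239.41492529] [475.51527602 264.88946827 238.98924463]
```

View pics/v_t.png

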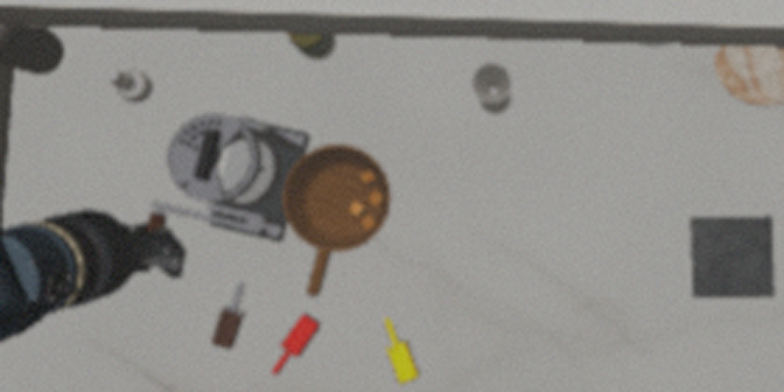

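View pics/v_s.png

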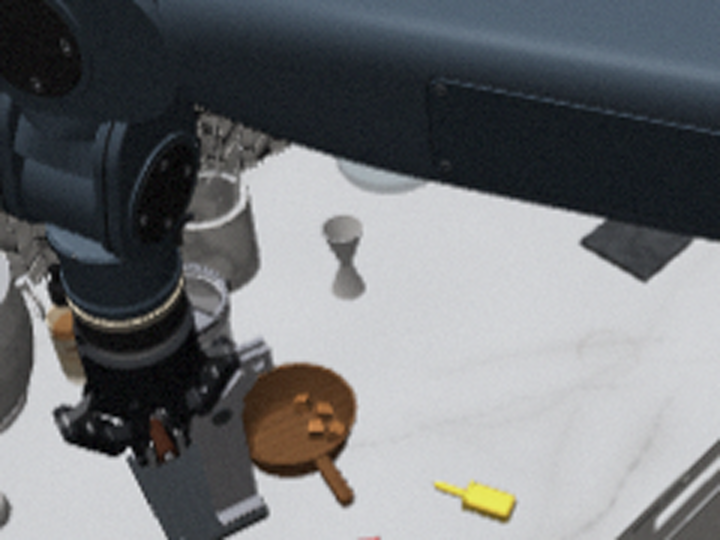

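```bash
python3 -m crank '0 0 0 0 0 0 0; 0 0 0 0 0 0 0; 0 0 0 0 0 0 0; 0 0 -3 0 0 0 0; 0 0 -4 0 0 0 0; 0 0 -4 0 0 0 0; 0 0 0 0 0 0 0'
python3 - <<'E'
from h import *
Q=tdown(168.3)
plan([(np.array([557.8,191.6,350]),Q),(np.array([557.8,191.6,311]),Q)],0,vmax=4)
E
```

```text
clock: 33.5
tool_pos: [458.1, 271.0, 350.1]
tool_rot: [0.301, 2.949, -0.021]
contact_force: [0.8, -0.6, 0.4]
grip_width: 42.7
-2.8 -1.44 0.5 0.1 2.5 0 0; -2.81 -1.44 0.38 0 2.6 0 0; -2.84 -1.44 0.25 0.1 2.5 0 0; -2.84 -1.44 0.13 0 2.6 0 0; 0 0 3.9 0 -0 0 0
```

```bash
python3 -m crank '-2.8 -1.44 0.5 0 2.5 0 0; -2.81 -1.44 0.38 0 2.6 0 0; -2.84 -1.44 0.25 0 2.5 0 0; -2.84 -1.44 0.13 0 2.6 0 0; 0 0 0 0 0 0 0; 0 0 1.3 0 0 0 0; 0 0 1.3 0 0 0 0; 0 0 1.3 0 0 0 0; 0 0 0 0 0 0 0'
python3 -m crank '0 0 0 0 0 0 -1; 0 0 0 0 0 0 -1; 0 0 0 0 0 0 -1; 0 0 0 0 0 0 -1; 0 0 0 0 0 0 -1; 0 0 0 0 0 0 -1' 40
```

```text
clock: 34.62
tool_pos: [556.0, 191.2, 305.7]
tool_rot: [-0.318, -3.119, 0.0]
contact_force: [-0.8, 0.1, 0.8]
grip_width: 42.6
clock: 35.38
tool_pos: [556.9, 191.2, 307.2]
tool_rot: [-0.319, -3.121, -0.002]
contact_force: [-2.2, 3.5, 4.5]
grip_width: 14.3
```

```bash
python3 - <<'E'
from h import *
save("wrist","w_w",(128,120,400,384),2.6);print(arm.sense()['grip_width'],arm.sense()['contact_force'],pose()[0])
E
```

```text
13.87892562263446 [-2.25021146  3.04553165  4.54764488] [556.95091586 191.17693517 307.21666535]
```

View pics/w_w.png

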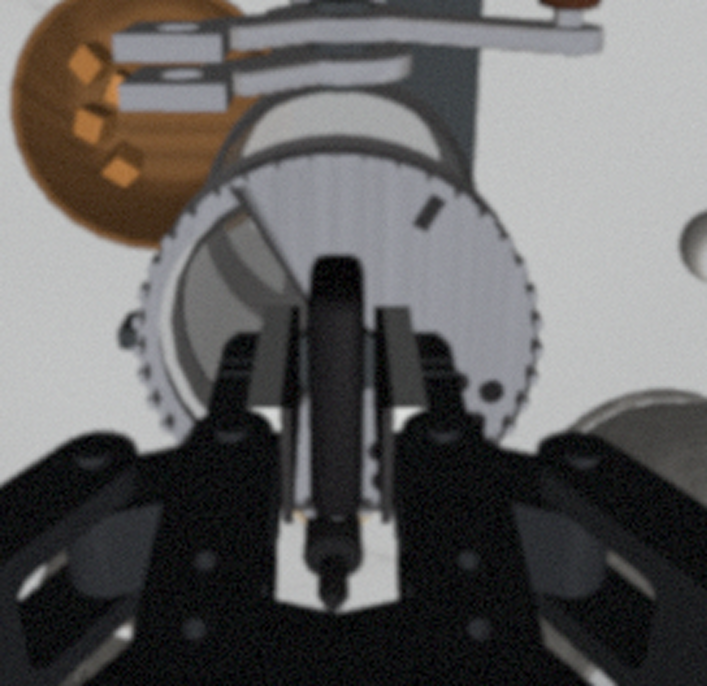

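```bash
python3 -m crank '0 0 0 0 0 0 -0.3; 0 0 0 0 0 0 -0.3; 0.1 0 -0.5 0 0 0 -0.3; 0 0 0 0 0 0 -1; 0 0 0 0 0 0 -1; 0 0 0 0 0 0 -1; 0 0 0 0 0 0 -1'
python3 -m crank '0 0 0 0 0 -9 -1; 0 0 0 0 0 -9 -1; 0 0 0 0 0 -9 -1; 0 0 0 0 0 -9 -1; 0 0 0 0 0 -9 -1; 0 0 0 0 0 -9 -1; 0 0 0 0 0 -9 -1; 0 0 0 0 0 -9 -1; 0 0 0 0 0 -9 -1; 0 0 0 0 0 -9 -1'
python3 -m crank '0 0 0 0 0 -9 -1; 0 0 0 0 0 -9 -1; 0 0 0 0 0 -9 -1; 0 0 0 0 0 -3 -1; 0 0 0 0 0 0 -1; 0 0 0 0 0 0 -1'
python3 - <<'E'
from h import *
save("wrist","x_w",(128,120,400,384),2.6)
p,r=pose();x=r.as_matrix()[:,0];print(p,np.degrees(np.arctan2(x[1],x[0])))
E
```

```text
clock: 36.3
tool_pos: [556.2, 191.1, 312.1]
tool_rot: [-0.32, -3.121, -0.001]
contact_force: [0.0, -0.8, 3.1]
grip_width: 9.1
clock: 37.55
tool_pos: [558.1, 189.5, 312.2]
tool_rot: [1.987, -2.431, 0.004]
contact_force: [4.2, -3.2, 1.1]
grip_width: 8.9
clock: 38.3
tool_pos: [559.1, 189.6, 312.2]
tool_rot: [2.545, -1.841, 0.006]
contact_force: [5.8, -3.7, 0.6]
grip_width: 8.9
[559.09593564 189.55630847 312.21524994] -71.78266250303679
```

View pics/x_w.png

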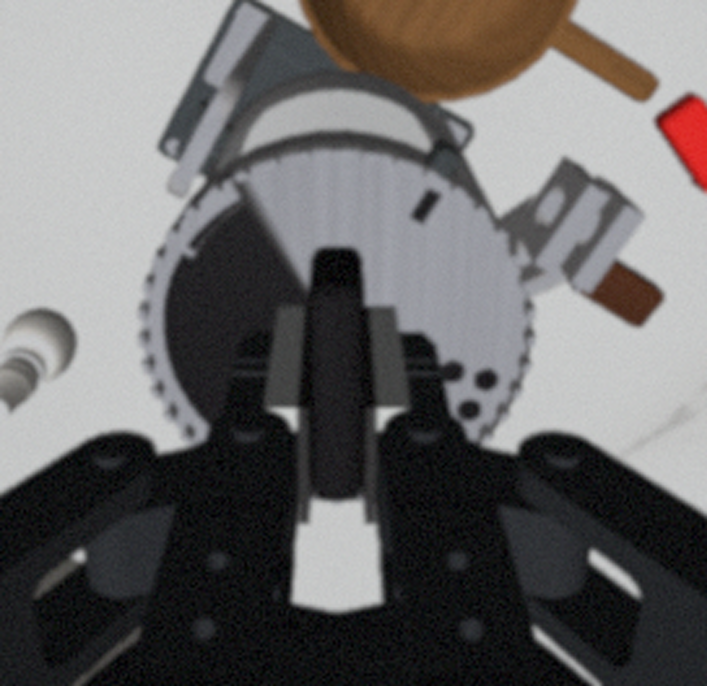

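```bash
python3 -m crank '0 0 0 0 0 0 0; 0 0 0 0 0 0 0; 0 0 0 0 0 0 0; 0 0 -3 0 0 0 0; 0 0 -4 0 0 0 0; 0 0 0 0 0 9 0; 0 0 0 0 0 9 0; -4 0 0 0 0 9 0; -3 0 0 0 0 0 0; 0 0 0 0 0 0 0'
python3 - <<'E'
from h import *
save("wrist","y_w",None,1.5)
ck=K("wrist");print(pose()[0])
E
```

```text
clock: 39.6
tool_pos: [560.3, 262.5, 380.7]
tool_rot: [2.047, -2.377, -0.007]
contact_force: [0.1, 0.2, 0.1]
grip_width: 42.8
[560.3870321  261.3624475  381.02834325]
```

View pics/y_w.png

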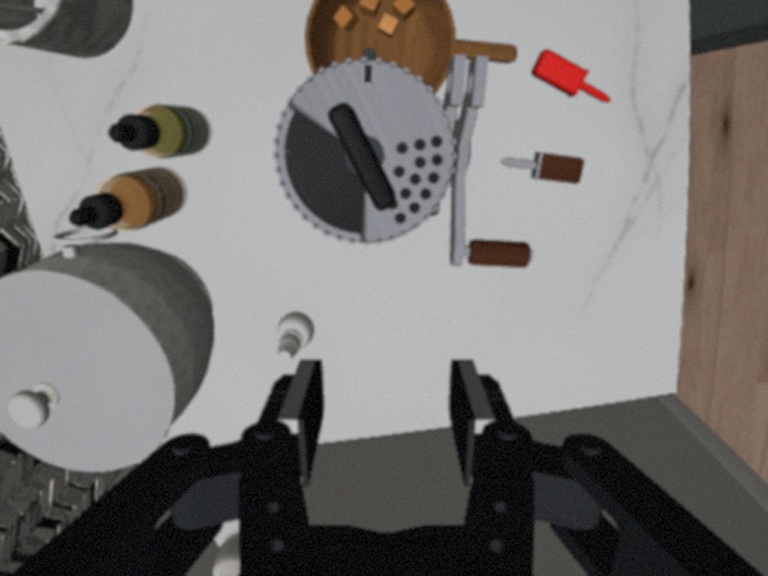

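```bash
python3 - <<'E'
from h import *
ck=K("wrist")
a=at_z("wrist",502/1.5,161/1.5,8,ck);b=at_z("wrist",582/1.5,168/1.5,8,ck);print("pin tip,tail",a,b)
plan([(np.array([430,250,360]),tdown(200)),(np.array([405,238,230]),tdown(168.3))],0,vmax=4.5)
E
```

```text
pin tip,tail [444.86445094 226.4257846    8.        ] [370.25767861 243.12488416   8.        ]
0.44 1.82 0.31 0 -0 8.8 0; 0.71 1.72 0.31 0.1 -0.1 8.7 0; 0.96 1.6 0.31 0 -0 8.8 0; 1.2 1.44 0.31 0.1 -0 8.8 0; 1.4 1.23 0.31 -0 -0.1 8.8 0; 1.58 1.01 0.3 0 -0 8.7 0; 1.71 0.75 0.3 0.1 -0.1 8.8 0; 0.69 -0.07 3.25 -0 0 7.9 0; 0.68 -0.16 3.25 -0 0 8 0; 0.65 -0.25 3.25 0 0 7.9 0

0.6 -0.34 3.25 0 0.1 7.9 0
```

```bash
python3 -m crank '0.44 1.82 0.31 0 0 8.8 0; 0.71 1.72 0.31 0 0 8.7 0; 0.96 1.6 0.31 0 0 8.8 0; 1.2 1.44 0.31 0 0 8.8 0; 1.4 1.23 0.31 0 0 8.8 0; 1.58 1.01 0.3 0 0 8.7 0; 1.71 0.75 0.3 0 0 8.8 0; 0.69 -0.07 3.25 0 0 7.9 0; 0.68 -0.16 3.25 0 0 8 0; 0.65 -0.25 3.25 0 0 7.9 0'
python3 -m crank '0.6 -0.34 3.25 0 0 7.9 0; 0 0 0 0 0 0 0'
python3 - <<'E'
from h import *
save("wrist","z_w",None,1.5)
ck=K("wrist");p,d=arm.capture("wrist");C=cloud("wrist",d,ck)
hsv=cv2.cvtColor(p,cv2.COLOR_RGB2HSV)
m=(hsv[...,0]<15)&(hsv[...,1]>100)&(p[...,0]<150)&(C[...,2]>8)&(C[...,2]<30)&(C[...,1]>200)
n,l,st,ce=cv2.connectedComponentsWithStats(m.astype(np.uint8))
for i in range(1,n):
    if st[i,4]>100:
        q=C[l==i];r=cv2.minAreaRect(q[:,:2].astype(np.float32))
        print(st[i],q.mean(0).round(1),r,np.percentile(q[:,2],[5,50,95]))
print(pose()[0])
E
```

```text
clock: 40.9
tool_pos: [410.5, 239.5, 262.8]
tool_rot: [-0.116, -3.135, -0.0]
contact_force: [0.4, 0.6, -0.5]
grip_width: 42.5
clock: 41.15
tool_pos: [402.2, 235.9, 227.9]
tool_rot: [-0.321, -3.114, 0.006]
contact_force: [-0.7, -0.6, 0.4]
grip_width: 42.8
[246 144  25  42 931] [391.7 240.5  17.2] ((392.2299499511719, 240.49436950683594), (20.968881607055664, 39.44032287597656), 75.63723754882812) [15.79469068 17.28397979 18.44554688]
[404.80805908 237.22878948 231.9086882 ]
```

View pics/z_w.png

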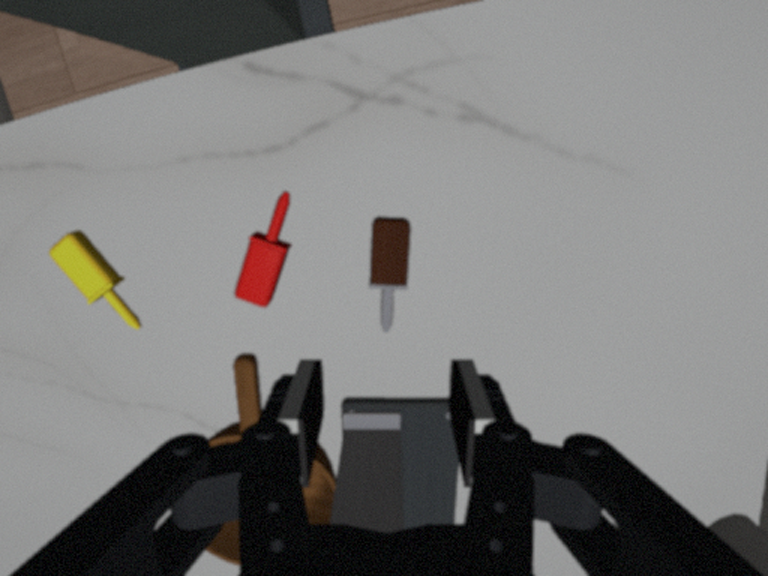

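```bash
python3 - <<'E'
from h import *
Q=tdown(167)
plan([(np.array([389.5,241,130]),Q),(np.array([389.5,241,80]),Q)],0,vmax=4)
E
```

```text
0.51 0.02 3.4 -0 -0.1 0.4 0; 0.52 0.02 3.4 -0 -0.1 0.5 0; 0.52 0.01 3.39 -0 -0 0.4 0; -0 -0 2.5 -0 -0 -0 0; -0 -0 2.5 -0 -0 -0 0
```

```bash
python3 -m crank '0.51 0.02 3.4 0 -0.1 0.4 0; 0.52 0.02 3.4 0 -0.1 0.5 0; 0.52 0.01 3.4 0 0 0.4 0; 0 0 2.5 0 0 0 0; 0 0 2.5 0 0 0 0; 0 0 0 0 0 0 0; 0 0 0 0 0 0 0'
```

```text
clock: 42.12
tool_pos: [390.8, 242.1, 81.3]
tool_rot: [0.357, 3.12, 0.002]
contact_force: [0.3, 1.0, 0.2]
grip_width: 42.8
```

```bash
python3 -m crank '0.1 0 0.5 0 0 0 -0.2; 0 0 0 0 0 0 -0.2; 0 0 0 0 0 0 -1; 0 0 0 0 0 0 -1; 0 0 0 0 0 0 -1; 0 0 0 0 0 0 -1; 0 0 0 0 0 0 -1' 80
python3 -m crank '0 0 -3 0 0 0 -1; 0 0 -4 0 0 0 -1; 0 0 -4 0 0 0 -1; 0 0 -4 0 0 0 -1; 0 0 0 0 0 0 -1'
python3 - <<'E'
from h import *
ck=K("wrist");p,d=arm.capture("wrist");C=cloud("wrist",d,ck)
cv2.imwrite("pics/aa_w.png",cv2.resize(p[:,:,::-1],None,fx=1.5,fy=1.5))
for v in range(345,520,12): print(v,C[int(v/1.5),int(385/1.5)].round(1),C[int(v/1.5),int(385/1.5)+5].round(1))
print(pose()[0],arm.sense()['contact_force'])
save("scene","aa_s",(60,90,360,300),2.4)
E
```

```text
clock: 43.0
tool_pos: [388.5, 241.9, 74.8]
tool_rot: [-0.358, -3.121, -0.001]
contact_force: [-0.4, -0.2, 5.8]
grip_width: 22.1
clock: 43.62
tool_pos: [390.1, 242.5, 227.4]
tool_rot: [0.358, 3.117, 0.005]
contact_force: [0.6, 0.2, -0.7]
grip_width: 21.9
345 [375.1 246.9 162.4] [376.3 249.1 161. ]
357 [376.1 246.6 168.6] [377.2 248.8 167.4]
369 [379.2 245.9 170.4] [379.8 248.1 170.1]
381 [383.7 244.8 169.6] [384.2 247.1 169.7]
393 [388.  243.9 169.5] [388.7 246.1 169.2]
405 [392.3 242.8 169.3] [392.5 245.2 169.8]
417 [396.6 241.8 169.4] [397.  244.2 169.7]
429 [400.5 240.9 170.3] [401.8 243.1 169.2]
441 [404.8 239.9 170.6] [406.  242.1 169.8]
453 [410.  238.7 170. ] [410.  241.2 170.7]
465 [414.7 237.6 170.1] [415.7 239.9 169.6]
477 [422.1 235.8 167.1] [424.6 238.  164.9]
489 [427.9 234.5 166.4] [429.4 236.9 165.4]
501 [433.4 233.2 166.3] [435.4 235.5 164.8]
513 [439.5 231.8 165.7] [440.1 234.4 165.7]
[389.06744728 242.04872626 225.10261606] [ 0.10239241 -0.18973487 -1.69577906]
```

View pics/aa_w.png

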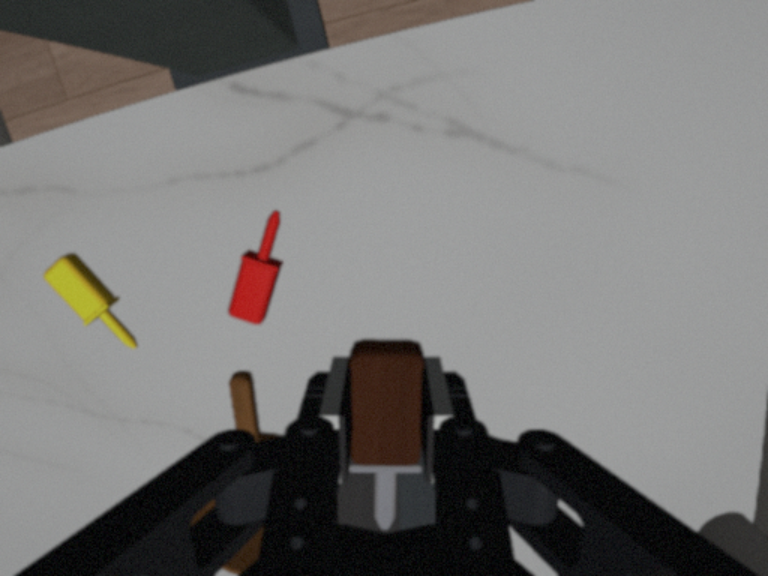

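View pics/aa_s.png

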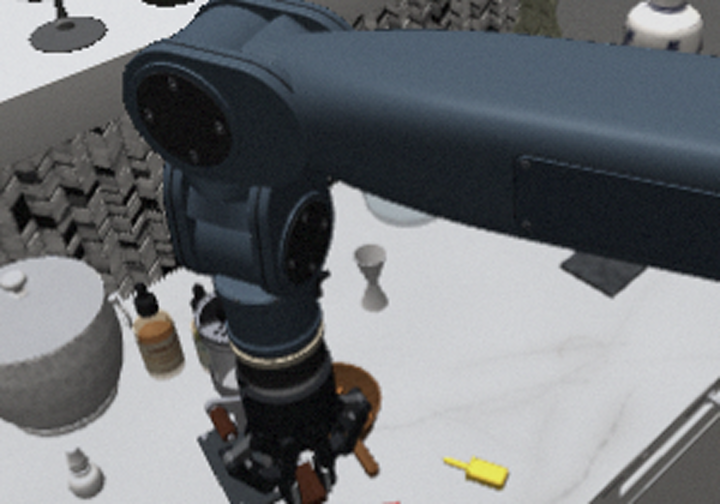

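```bash
python3 - <<'E'
from h import *
Q=tdown(168.3)
plan([(np.array([440,250,340]),Q),(np.array([465,245,345]),Q)],-1,vmax=5)
E
```

```text
-1.61 0.66 -3.89 -0 -0 -0.5 -1; -1.62 0.64 -3.89 -0 -0.1 -0.4 -1; -1.63 0.64 -3.88 -0 -0 -0.5 -1; -2.55 0.01 -0.5 -0 -0 0 -1
```

```bash
python3 -m crank '-1.61 0.66 -3.89 0 0 -0.5 -1; -1.62 0.64 -3.89 0 -0.1 -0.4 -1; -1.63 0.64 -3.88 0 0 -0.5 -1; -2.55 0 -0.5 0 0 0 -1; 0 0 0 0 0 0 -1; 0 0 0 0 0 0 -1'
python3 - <<'E'
from h import *
ck=K("wrist");p,d=arm.capture("wrist");C=cloud("wrist",d,ck);np.savez("lug.npz",p=p,C=C)
cv2.imwrite("pics/bb_w.png",cv2.resize(p[170:340,60:340,::-1],None,fx=2.8,fy=2.8,interpolation=cv2.INTER_CUBIC))
print(pose()[0])
E
```

```text
clock: 44.48
tool_pos: [464.1, 244.7, 343.2]
tool_rot: [-0.32, -3.121, 0.004]
contact_force: [0.3, -0.5, -0.4]
grip_width: 22.1
[463.99919591 244.75727255 343.52643816]
```

View pics/bb_w.png

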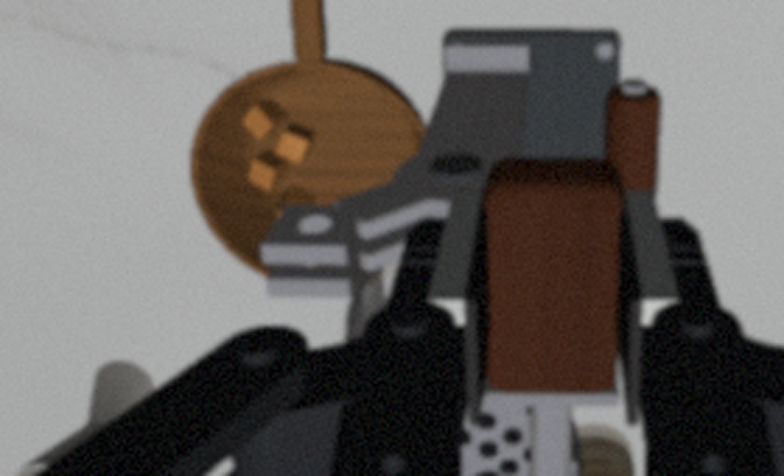

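```bash
python3 - <<'E'
from h import *
D=np.load("lug.npz");C=D['C']
ck=K("wrist")
def px(u,v): return 60+u/2.8,170+v/2.8
def P(u,v):
    a,b=px(u,v); return C[int(round(b)),int(round(a))]
dn=lambda w: RD.inv().apply(w-O)
for nm,u,v in [("top1",305,253),("top1b",285,253),("top2",310,288),("face l",275,225),("face r",338,232),("hole",315,223),("crank",633,140),("base",580,130)]:
    print(nm,P(u,v).round(1),dn(P(u,v)).round(1))
n=RD.apply([1,0,0])
for xf in (-58,-60,-56):
    for nm,u,v in [("hole",315,223),("face TL",262,245),("face TR",347,245),("BL",283,207),("BR",360,212)]:
        o,dd=ray("wrist",*px(u,v),ck); t=((O+n*xf-o)@n)/(dd@n); print(xf,nm,dn(o+dd*t).round(1))
E
```

```text
top1 [496.9 168.1 199.6] [-55.  -35.6 199.6]
top1b [496.1 162.4 199.3] [-54.7 -41.4 199.3]
top2 [508.8 166.  199.5] [-43.  -35.3 199.5]
face l [492.7 156.3 187.1] [-56.7 -48.  187.1]
face r [496.4 176.4 192.5] [-57.2 -27.6 192.5]
hole [497.3 165.8 182.2] [-54.1 -37.8 182.2]
crank [486.5 263.8 188.8] [-84.6  56.  188.8]
base [554.1 240.3  13.8] [-13.7  46.7  13.8]
-58 hole [-58.  -35.3 188.8]
-58 face TL [-58.  -47.  201.5]
-58 face TR [-58.  -23.2 201. ]
-58 BL [-58.  -47.5 179.2]
-58 BR [-58.  -23.5 181.9]
-60 hole [-60.  -34.2 192.4]
-60 face TL [-60.  -45.7 204.9]
-60 face TR [-60.  -22.3 204.4]
-60 BL [-60.  -46.2 182.9]
-60 BR [-60.  -22.6 185.6]
-56 hole [-56.  -36.4 185.2]
-56 face TL [-56.  -48.3 198.1]
-56 face TR [-56.  -24.1 197.6]
-56 BL [-56.  -48.8 175.4]
-56 BR [-56.  -24.4 178.2]
```

```bash
python3 - <<'E'
from h import *
Q=tdown(168.3)
t=O+RD.apply([-125,-36.2,251.3]);print(t)
plan([(np.array([430,230,335]),Q),(t+[0,0,40],Q),(t,Q)],-1,vmax=4)
E
```

```text
[428.25624858 181.70054618 251.3       ]
3.03 -2.13 0.87 -0.1 -0.2 0 -1; -0.41 -2.38 2.19 -0 -0 0 -1; -0.4 -2.38 2.18 -0 -0 0 -1; -0 -0 2 -0 -0 0 -1; -0 -0 2 -0 -0 0 -1
```

```bash
python3 -m crank '3.03 -2.13 0.87 -0.1 -0.2 0 -1; -0.41 -2.38 2.19 0 0 0 -1; -0.4 -2.38 2.18 0 0 0 -1; 0 0 2 0 0 0 -1; 0 0 2 0 0 0 -1; 0 0 0 0 0 0 -1; 0 0 0 0 0 0 -1'
python3 - <<'E'
from h import *
p,r=pose();print(p,r.as_matrix().round(4))
ck=K("wrist");im,d=arm.capture("wrist");C=cloud("wrist",d,ck)
cv2.imwrite("pics/cc_w.png",cv2.resize(im[200:384,150:380,::-1],None,fx=3.3,fy=3.3,interpolation=cv2.INTER_CUBIC))
save("scene","cc_s",(110,170,260,290),5)
E
```

```text
clock: 45.4
tool_pos: [429.3, 182.1, 253.4]
tool_rot: [0.319, 3.122, 0.002]
contact_force: [-0.8, -0.1, -0.4]
grip_width: 21.9
[429.26928234 182.11336656 253.44675456] [[-9.793e-01  2.022e-01  3.700e-03]
 [ 2.022e-01  9.793e-01  6.000e-04]
 [-3.500e-03  1.300e-03 -1.000e+00]]
```

View pics/cc_w.png

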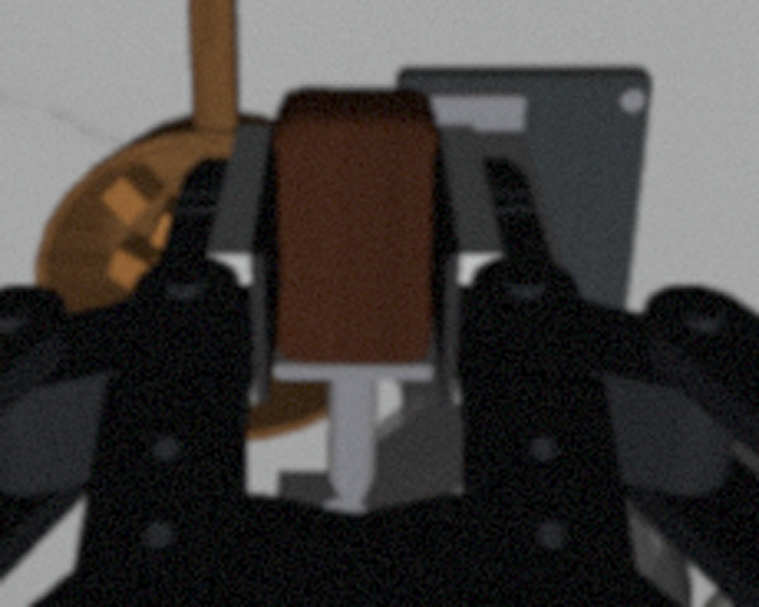

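View pics/cc_s.png

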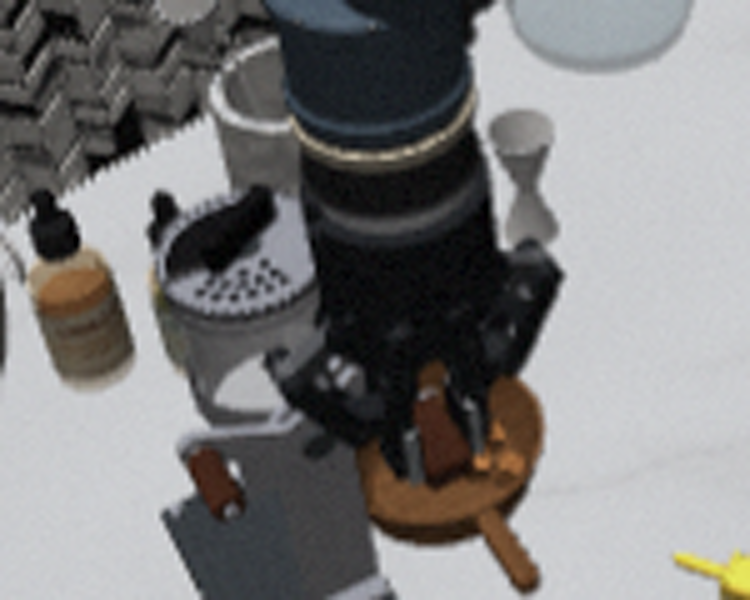

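```bash
python3 -m crank '0 0 0.2 0 0 0 -1; -0.4 0 0 0 0 0 -1; -0.4 0 0 0 0 0 -1; 0 0 0 0 0 0 -1'
python3 - <<'E'
from h import *
print(pose()[0],arm.sense()['contact_force'],arm.sense()['ft_torque'], RD.inv().apply(pose()[0]-O))
im,d=arm.capture("wrist")
cv2.imwrite("pics/dd_w.png",cv2.resize(im[200:384,150:380,::-1],None,fx=3.3,fy=3.3,interpolation=cv2.INTER_CUBIC))
E
```

```text
clock: 46.0
tool_pos: [438.0, 180.0, 251.2]
tool_rot: [0.321, 3.121, 0.001]
contact_force: [-0.4, -0.2, -0.3]
grip_width: 22.0
[437.98442962 180.04521799 251.21760384] [-0.44769281 -0.18763777 -0.34590408] [-0.08801386 -0.06942292  0.02797261] [-115.1382637   -35.8481836   251.21760384]
```

View pics/dd_w.png

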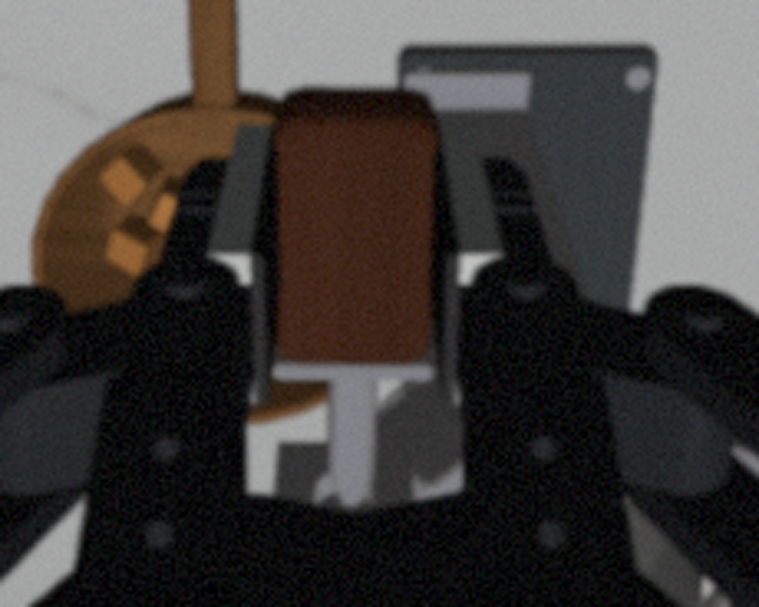

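```bash
python3 -m crank '-0.4 0 0 0 0 0 -1; 0 0 0 0 0 0 -1'
python3 -m crank '-0.4 0 0 0 0 0 -1; 0 0 0 0 0 0 -1'
python3 - <<'E'
from h import *
print(pose()[0],arm.sense()['contact_force'],RD.inv().apply(pose()[0]-O))
im,d=arm.capture("wrist")
cv2.imwrite("pics/ee_w.png",cv2.resize(im[200:384,150:380,::-1],None,fx=3.3,fy=3.3,interpolation=cv2.INTER_CUBIC))
E
```

```text
clock: 46.3
tool_pos: [441.9, 179.1, 251.3]
tool_rot: [0.321, 3.121, -0.0]
contact_force: [0.1, -1.4, 0.8]
grip_width: 21.8
clock: 46.55
tool_pos: [445.7, 178.3, 251.3]
tool_rot: [0.321, 3.121, 0.0]
contact_force: [-0.0, -3.2, 1.0]
grip_width: 21.7
[445.71028532 178.28796878 251.31296281] [-6.52955031e-04 -3.18847794e+00  1.00447027e+00] [-107.21658175  -36.00221672  251.31296281]
```

View pics/ee_w.png

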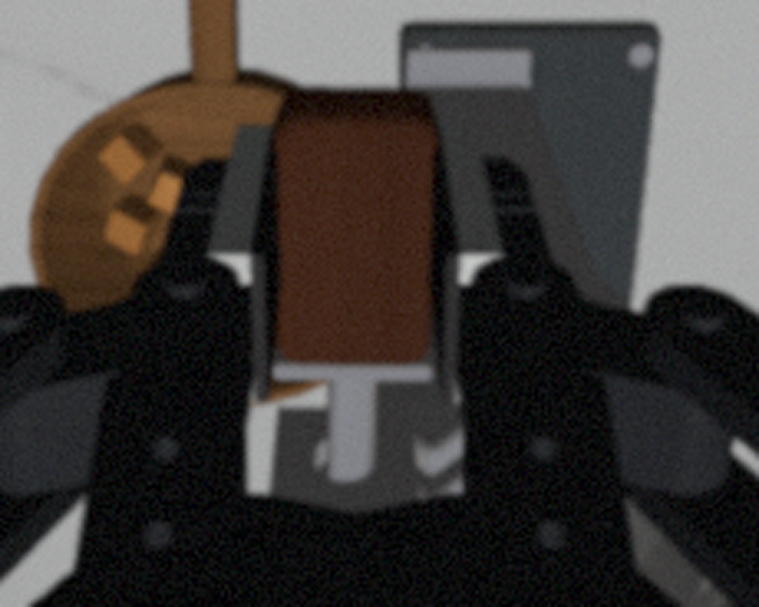

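```bash
python3 -m crank '0 -0.12 0 0 0 0 -1; 0 0 0 0 0 0 -1'
python3 -m crank '-0.4 0 0 0 0 0 -1; 0 0 0 0 0 0 -1'
python3 -m crank '-0.4 0 0 0 0 0 -1; 0 0 0 0 0 0 -1'
```

```text
clock: 46.85
tool_pos: [445.3, 177.8, 251.3]
tool_rot: [0.319, 3.121, 0.003]
contact_force: [1.6, -0.5, 0.6]
grip_width: 21.8
clock: 47.1
tool_pos: [449.4, 176.8, 251.2]
tool_rot: [0.32, 3.121, 0.002]
contact_force: [1.1, -0.4, 1.3]
grip_width: 21.9
clock: 47.35
tool_pos: [453.3, 175.9, 251.2]
tool_rot: [0.32, 3.121, 0.002]
contact_force: [0.7, -0.4, 0.3]
grip_width: 21.7
```

```bash
python3 -m crank '-0.4 0 0 0 0 0 -1; 0 0 0 0 0 0 -1'
python3 -m crank '-0.4 0 0 0 0 0 -1; 0 0 0 0 0 0 -1'
python3 -m crank '-0.4 0 0 0 0 0 -1; 0 0 0 0 0 0 -1'
```

```text
clock: 47.6
tool_pos: [457.3, 175.0, 251.3]
tool_rot: [0.32, 3.121, 0.002]
contact_force: [1.3, -0.3, -0.1]
grip_width: 21.7
clock: 47.85
tool_pos: [461.2, 174.2, 251.3]
tool_rot: [0.32, 3.121, 0.001]
contact_force: [1.3, -0.2, 0.5]
grip_width: 21.7
clock: 48.1
tool_pos: [465.1, 173.3, 251.3]
tool_rot: [0.32, 3.121, 0.001]
contact_force: [-1.1, -0.2, -0.0]
grip_width: 21.7
```

```bash
python3 -m crank '-0.3 0 0 0 0 0 -1; 0 0 0 0 0 0 -1'
python3 - <<'E'
from h import *
print(pose()[0],arm.sense()['contact_force'],RD.inv().apply(pose()[0]-O))
im,d=arm.capture("wrist")
cv2.imwrite("pics/ff_w.png",cv2.resize(im[200:384,150:380,::-1],None,fx=3.3,fy=3.3,interpolation=cv2.INTER_CUBIC))
E
```

```text
clock: 48.35
tool_pos: [466.9, 173.0, 251.3]
tool_rot: [0.319, 3.124, 0.002]
contact_force: [-3.8, -0.2, 3.0]
grip_width: 21.9
[466.87034853 172.96368298 251.26121506] [-3.79334014 -0.16320133  2.9607488 ] [-85.41646766 -36.92488684 251.26121506]
```

View pics/ff_w.png

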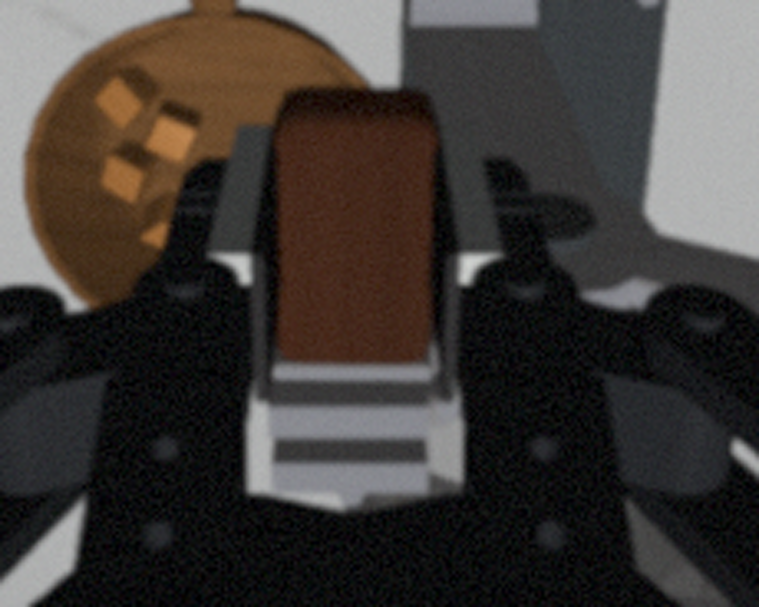

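```bash
python3 -m crank '-0.15 0 0 0 0 0 -1; 0 0 0 0 0 0 -1; 0 0 0 0 0 0 -0.2; 0 0 0 0 0 0 -0.2; 0 0 0 0 0 0 -0.2; 0 0 -2 0 0 0 0; 0 0 -4 0 0 0 0; 3 3 -4 0 0 0 0; 0 2 0 0 0 0 0; 0 0 0 0 0 0 0'
python3 - <<'E'
from h import *
im,d=arm.capture("wrist");cv2.imwrite("pics/gg_w.png",cv2.resize(im[:,:,::-1],None,fx=1.5,fy=1.5))
save("scene","gg_s",(100,150,300,300),4);print(pose()[0])
E
```

```text
clock: 49.65
tool_pos: [450.0, 228.6, 350.8]
tool_rot: [0.316, 3.121, 0.001]
contact_force: [-0.3, -0.0, -0.2]
grip_width: 42.8
[449.51073902 227.29356664 349.65315618]
```

View pics/gg_w.png

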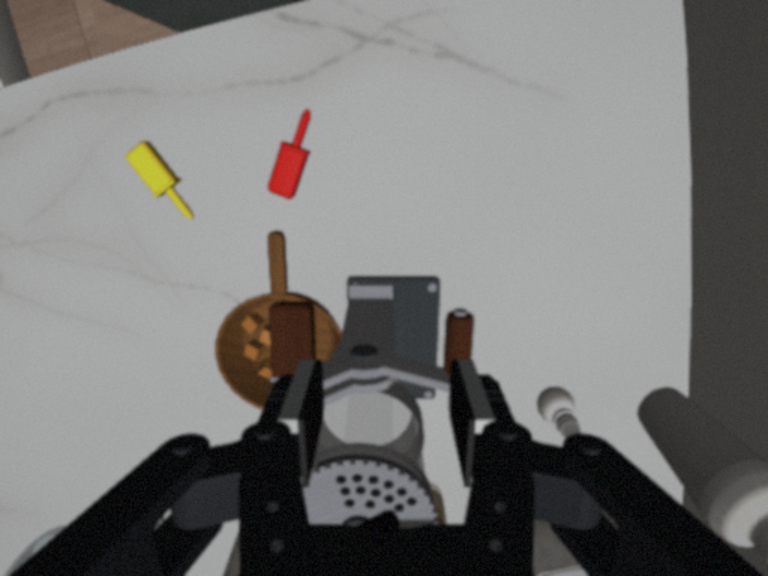

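View pics/gg_s.png

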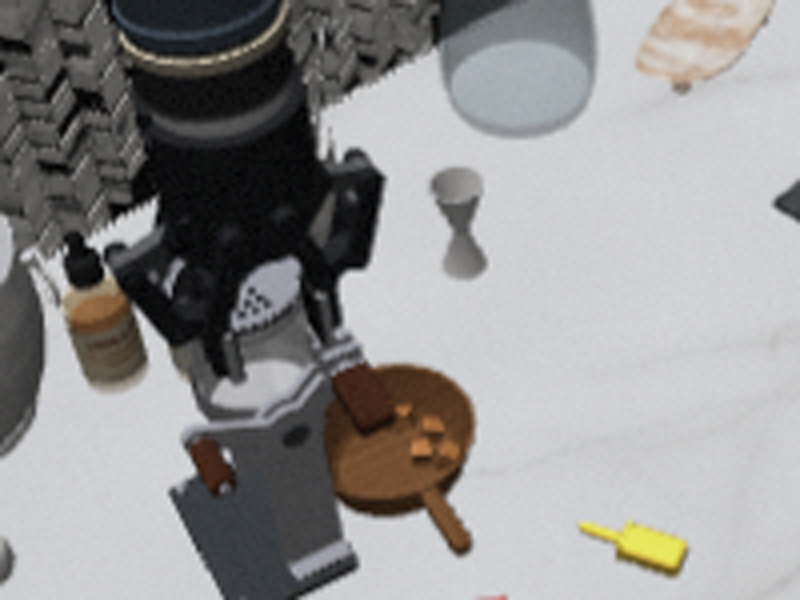

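```bash
python3 - <<'E'
from h import *
ck=K("wrist")
a=at_z("wrist",276/1.5,235/1.5,44,ck);b=at_z("wrist",281/1.5,291/1.5,44,ck)
az=np.degrees(np.arctan2(*(a-b)[1::-1]))%360;print(a,b,az)
u=np.array([np.cos(np.radians(az)),np.sin(np.radians(az)),0]);print("bowl from handle",a-111*u)
r=[at_z("wrist",x/1.5,y/1.5,46,ck) for x,y in((217,345),(343,345))];print("rim l/r",r)
G=a-u*13; G[2]=36; print("G",G)
Q=tdown(az,-30);z=Q.as_matrix()[:,2];t=G-64*z
print(t)
plan([(np.array([400,200,300]),Q),(t-70*z,Q),(t,Q)],0,vmax=4.5)
E
```

```text
[433.86589241 140.37665893  44.        ] [481.37675433 131.28352091  44.        ] 169.1651465498858
bowl from handle [542.88710468 119.51101074  44.        ]
rim l/r [array([517.96946471,  61.95971882,  46.        ]), array([540.10724328, 171.49993802,  46.        ])]
G [446.6341425  137.93293437  36.        ]
[415.20460382 143.94825637  91.42562584]
1.08 -0.92 1.24 -0.1 -7.5 -0.2 0; 1.23 -0.91 1.09 -0 -7.5 -0.2 0; 1.36 -0.92 0.92 -0.1 -7.4 -0.2 0; 1.48 -0.9 0.73 -0.1 -7.5 -0.2 0; 2.05 -1.31 3.08 0 -0 -0 0; 2.06 -1.31 3.09 0 -0 -0 0; 2.05 -1.31 3.08 0 -0 -0 0; 2.06 -1.3 3.08 0 -0 -0 0; -0 -0 3.5 0 -0 -0 0; -0 -0.01 3.5 0 -0 -0 0
```

```bash
python3 -m crank '1.08 -0.92 1.24 0 -7.5 -0.2 0; 1.23 -0.91 1.09 0 -7.5 -0.2 0; 1.36 -0.92 0.92 0 -7.4 -0.2 0; 1.48 -0.9 0.73 0 -7.5 -0.2 0; 2.05 -1.31 3.08 0 0 0 0; 2.06 -1.31 3.09 0 0 0 0; 2.05 -1.31 3.08 0 0 0 0; 2.06 -1.3 3.08 0 0 0 0; 0 0 0 0 0 0 0; 0 0 0 0 0 0 0'
python3 - <<'E'
from h import *
im,d=arm.capture("wrist");cv2.imwrite("pics/hh_w.png",cv2.resize(im[:,:,::-1],None,fx=1.5,fy=1.5))
print(pose()[0])
E
```

```text
clock: 51.0
tool_pos: [382.0, 150.4, 155.1]
tool_rot: [0.25, 2.604, -0.069]
contact_force: [0.5, 0.0, 1.6]
grip_width: 42.5
[382.70737949 150.86578655 156.59686812]
```

View pics/hh_w.png

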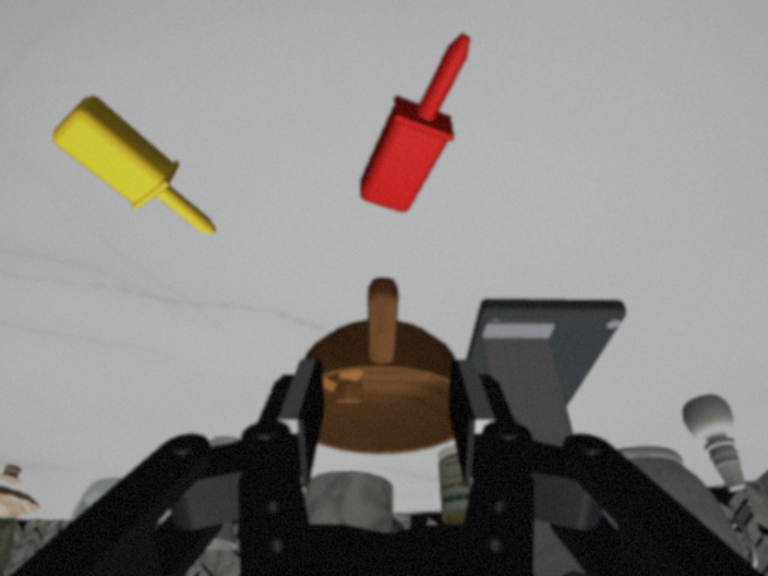

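Handle centred between the jaws (383,320). Advance and grip.

```bash
python3 -m crank '0 0 2.5 0 0 0 0; 0 0 2.5 0 0 0 0; 0 0 2 0 0 0 0; 0 0 0 0 0 0 0; 0 0 0 0 0 0 -1; 0 0 0 0 0 0 -1; 0 0 0 0 0 0 -1; 0 0 0 0 0 0 -1; 0 0 0 0 0 0 -1; 0 0 0 0 0 0 -1' 100
python3 - <<'E'
from h import *
im,d=arm.capture("wrist");cv2.imwrite("pics/ii_w.png",cv2.resize(im[:,:,::-1],None,fx=1.5,fy=1.5))
print(pose()[0]);save("scene","ii_s",(100,120,340,300),3)
E
```

```text
clock: 52.3
tool_pos: [416.5, 144.1, 95.0]
tool_rot: [0.248, 2.603, -0.068]
contact_force: [-4.0, 0.9, 6.8]
grip_width: 11.4
[416.4642127  144.12009131  95.00856678]
```

View pics/ii_w.png

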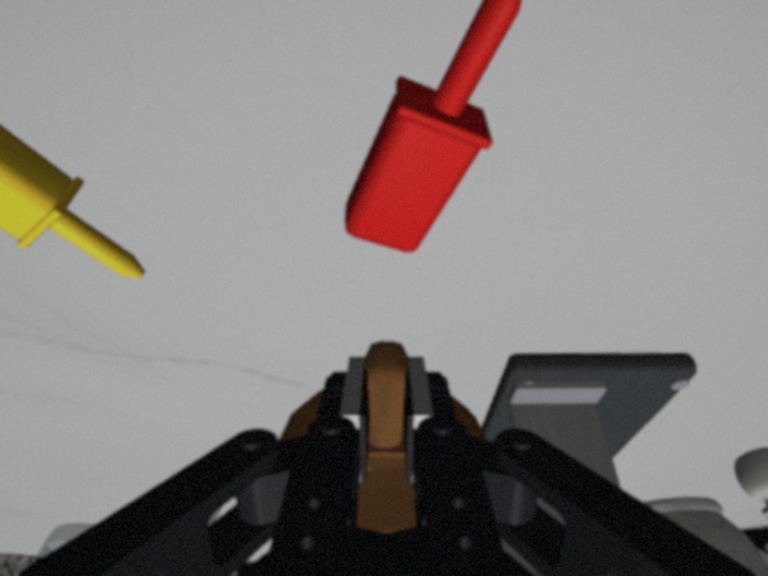

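View pics/ii_s.png

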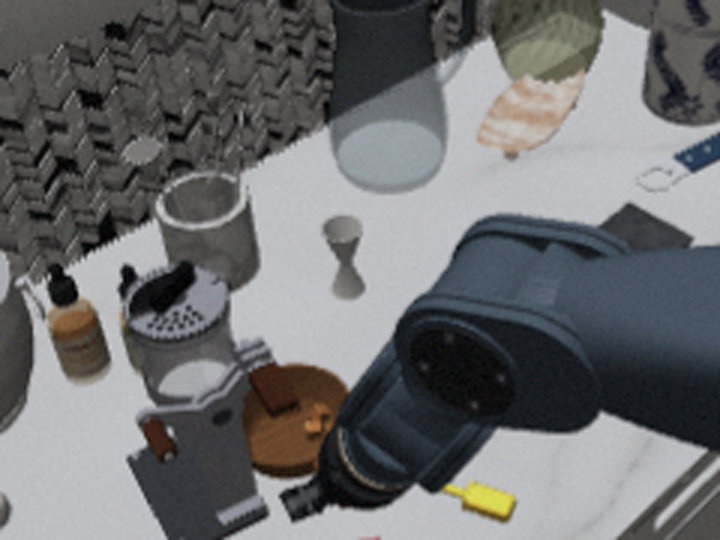

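```bash
python3 - <<'E'
from h import *
p,r=pose()
print("coaster",[at_z("top",u,v,8).round(1) for u,v in((321,211),)], [at_z("scene",u,v,8) for u,v in ((313,202),)])
save("top","jj_t",(280,180,420,250),5)
save("scene","jj_s",(270,150,400,240),5)
plan([(p+[0,0,22],r),(p+[-10,-60,24],r)],-1,vmax=1.5)
E
```

```text
coaster [array([ 489.4, -328.4,    8. ])] [array([ 475.69385618, -317.85188751,    8.        ])]
-0.55 -0 -0.95 -0 0 0 -1; -0.56 -0 -0.95 -0 0 0 -1; -0.05 -1.22 -0.02 -0 0 0 -1; -0.04 -1.21 -0.02 -0 0 0 -1; -0.05 -1.22 -0.01 -0 0 0 -1; -0.04 -1.22 -0.02 -0 0 0 -1; -0.05 -1.21 -0.02 -0 0 0 -1
```

View pics/jj_t.png

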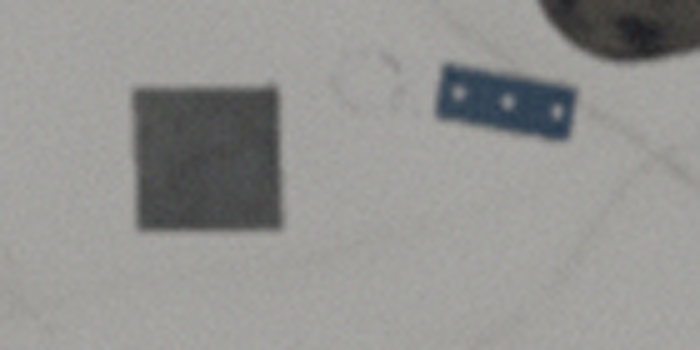

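View pics/jj_s.png

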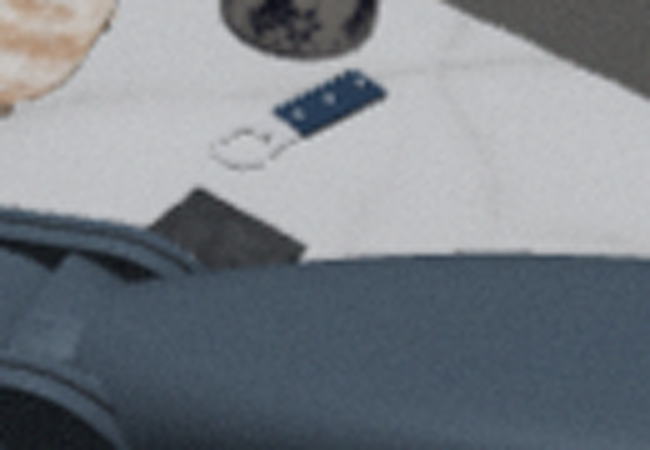

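```bash
python3 -m crank '-0.55 0 -0.95 0 0 0 -1; -0.56 0 -0.95 0 0 0 -1; 0 0 0 0 0 0 -1'
python3 -m crank '-0.05 -1.22 -0.02 0 0 0 -1; -0.04 -1.21 -0.02 0 0 0 -1; -0.05 -1.22 -0.01 0 0 0 -1; -0.04 -1.22 -0.02 0 0 0 -1; -0.05 -1.21 -0.02 0 0 0 -1; 0 0 0 0 0 0 -1'
python3 - <<'E'
from h import *
im,d=arm.capture("wrist");cv2.imwrite("pics/kk_w.png",cv2.resize(im[:,:,::-1],None,fx=1.5,fy=1.5))
save("scene","kk_s",(100,120,340,300),3)
E
```

```text
clock: 52.88
tool_pos: [416.0, 143.8, 116.2]
tool_rot: [0.249, 2.605, -0.069]
contact_force: [-0.9, -0.9, -2.6]
grip_width: 11.1
clock: 53.62
tool_pos: [405.4, 82.5, 117.2]
tool_rot: [0.252, 2.605, -0.071]
contact_force: [-0.1, -0.2, -2.4]
grip_width: 11.2
```

View pics/kk_s.png

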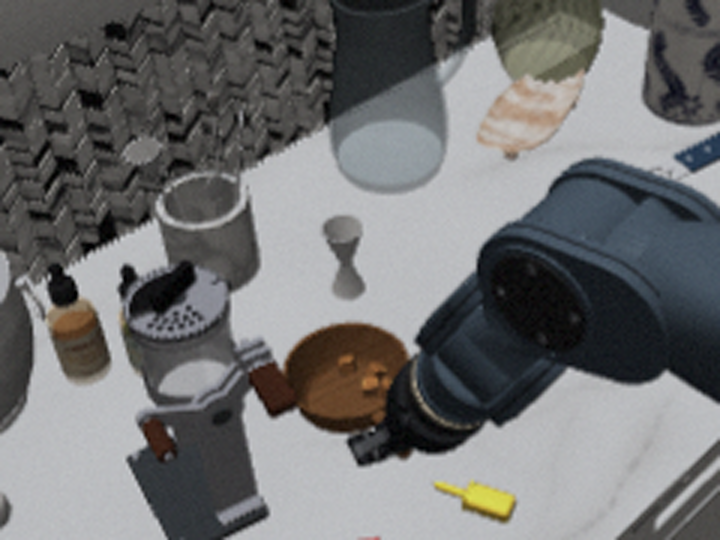

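```bash
python3 - <<'E'
from h import *
p,r=pose()
plan([(np.array([385,-60,120]),r),(np.array([362,-200,120]),r)],-1,vmax=2.5)
E
```

```text
-0.12 -2.41 0.02 0 0 0 -1; -0.12 -2.41 0.03 0 0 0 -1; -0.13 -2.41 0.02 0 0 0 -1; -0.12 -2.41 0.03 0 0 0 -1; -0.12 -2.41 0.02 0 0 0 -1; -0.12 -2.41 0.03 0 0 0 -1; -0.06 -2.36 0.04 0 0 0 -1; -0.05 -2.37 0.03 0 0 0 -1; -0.06 -2.36 0.04 0 0 0 -1; -0.06 -2.37 0.04 0 0 0 -1

-0.05 -2.36 0.04 0 0 0 -1; -0.06 -2.37 0.03 0 0 0 -1
```

```bash
python3 -m crank '-0.12 -2.4 0.02 0 0 0 -1; -0.12 -2.4 0.03 0 0 0 -1; -0.13 -2.4 0.02 0 0 0 -1; -0.12 -2.4 0.03 0 0 0 -1; -0.12 -2.4 0.02 0 0 0 -1; -0.12 -2.4 0.03 0 0 0 -1; -0.06 -2.36 0.04 0 0 0 -1; -0.05 -2.36 0.03 0 0 0 -1; -0.06 -2.36 0.04 0 0 0 -1; -0.06 -2.36 0.04 0 0 0 -1'
python3 -m crank '-0.05 -2.36 0.04 0 0 0 -1; -0.06 -2.36 0.03 0 0 0 -1; 0 0 0 0 0 0 -1; 0 0 0 0 0 0 -1'
python3 - <<'E'
from h import *
im,d=arm.capture("wrist");cv2.imwrite("pics/ll_w.png",cv2.resize(im[:,:,::-1],None,fx=1.5,fy=1.5))
save("top","ll_t",(200,150,400,290),4);print(pose()[0])
E
```

```text
clock: 54.98
tool_pos: [369.9, -153.1, 120.1]
tool_rot: [0.248, 2.606, -0.071]
contact_force: [0.9, -1.0, -1.8]
grip_width: 11.1
clock: 55.48
tool_pos: [362.2, -198.3, 119.7]
tool_rot: [0.248, 2.607, -0.069]
contact_force: [0.7, -0.3, -1.8]
grip_width: 11.2
[ 362.37064947 -198.01701862  119.78990403]
```

View pics/ll_w.png

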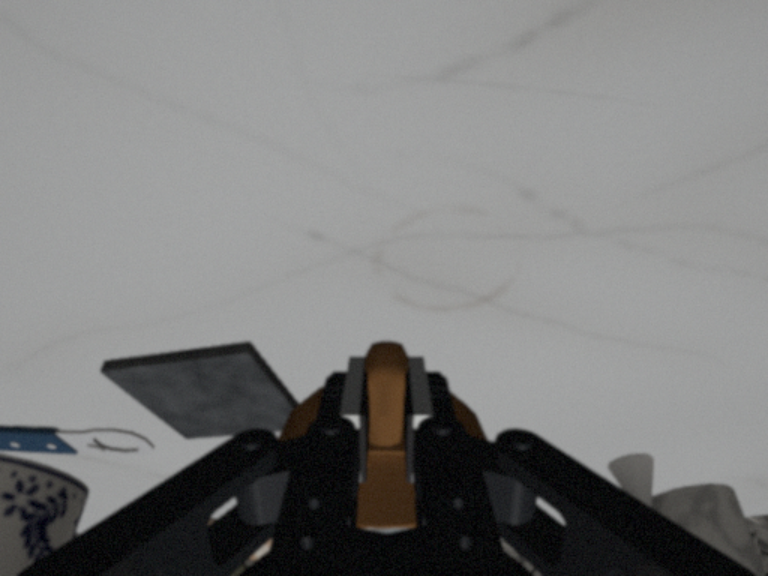

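View pics/ll_t.png

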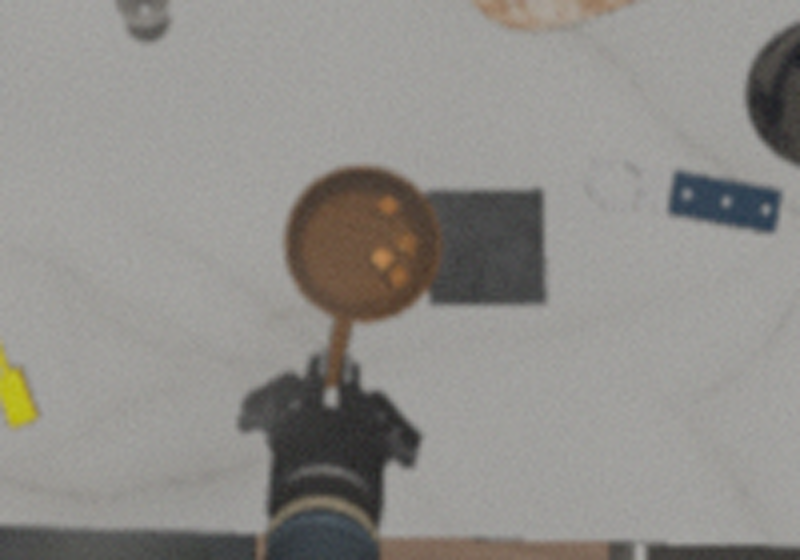

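```bash
python3 - <<'E'
from h import *
ck=K("wrist")
b=at_z("top",200+364/4,150+243/4,68); 
cor=[at_z("top",280+u/5,180+v/5,8) for u,v in((135,88),(278,87),(283,229),(138,231))]
c=np.mean(cor,0); print("bowl(top)",b,"coaster",c,"shift",c-b)
p,r=pose();print("bowl via TCP",p+[126.7,-24.2,0])
w=[at_z("wrist",u/1.5,v/1.5,8,ck) for u,v in((103,363),(250,345),(188,438))];print(w,[np.linalg.norm(w[0]-w[1]),np.linalg.norm(w[0]-w[2])],"centre",(w[1]+w[2])/2)
E
```

```text
bowl(top) [ 485.39094917 -226.69668144   68.        ] coaster [ 487.22301857 -330.70853305    8.        ] shift [   1.8320694  -104.01185161  -60.        ]
bowl via TCP [ 489.07064947 -222.21701862  119.78990403]
[array([ 440.80146384, -369.01204956,    8.        ]), array([ 438.41757352, -280.81567971,    8.        ]), array([ 539.07888014, -371.37786869,    8.        ])] [np.float64(88.22858146369492), np.float64(98.30588819498197)] centre [ 488.74822683 -326.0967742     8.        ]
```

```bash
python3 - <<'E'
from h import *
p,r=pose()
plan([(p+[1,-104,2],r),(p+[1,-104,-12],r)],-1,vmax=2.2)
E
```

```text
-0.37 -2.04 0.18 0 0 0 -1; -0.38 -2.04 0.17 0 0 0 -1; -0.37 -2.04 0.18 0 0 0 -1; -0.38 -2.04 0.17 0 0 0 -1; -0.37 -2.04 0.18 0 0 0 -1; 0.7 0.01 1.21 0 0 0 -1
```

```bash
python3 -m crank '-0.37 -2.04 0.18 0 0 0 -1; -0.38 -2.04 0.17 0 0 0 -1; -0.37 -2.04 0.18 0 0 0 -1; -0.38 -2.04 0.17 0 0 0 -1; -0.37 -2.04 0.18 0 0 0 -1; 0 0 0 0 0 0 -1; 0 0 0 0 0 0 -1'
python3 - <<'E'
from h import *
save("top","mm_t",(200,150,400,290),4);print(pose()[0],arm.sense()['contact_force'])
E
```

```text
clock: 56.45
tool_pos: [363.2, -301.8, 121.7]
tool_rot: [0.248, 2.607, -0.068]
contact_force: [0.3, 0.3, -2.3]
grip_width: 11.1
[ 363.19999573 -301.68267708  121.64302665] [-0.13350655 -0.31974043 -1.61328986]
```

View pics/mm_t.png

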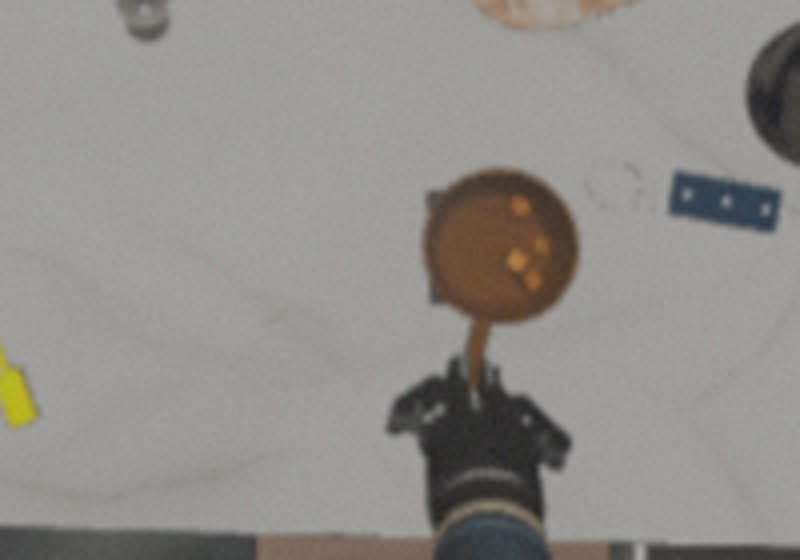

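```bash
python3 - <<'E'
from h import *
print(at_z("top",200+501/4,150+246/4,70))
E
python3 -m crank '0.5 0 0.87 0 0 0 -1; 0.25 0 0.43 0 0 0 -1; 0 0 0 0 0 0 -1'
python3 -m crank '0.1 0 0.17 0 0 0 -1; 0 0 0 0 0 0 -1'
```

```text
[ 485.89314319 -329.40273141   70.        ]
clock: 56.88
tool_pos: [362.9, -302.2, 106.0]
tool_rot: [0.249, 2.607, -0.068]
contact_force: [-0.1, -0.1, -2.2]
grip_width: 11.3
clock: 57.12
tool_pos: [363.3, -303.1, 105.3]
tool_rot: [0.248, 2.606, -0.07]
contact_force: [-0.2, 0.3, -1.3]
grip_width: 11.3
```

```bash
python3 -m crank '0.1 0 0.17 0 0 0 -1; 0 0 0 0 0 0 -1'
python3 -m crank '0.05 0 0.09 0 0 0 -1; 0 0 0 0 0 0 -1; 0 0 0 0 0 0 -1'
python3 - <<'E'
from h import *
print(pose()[0],arm.sense()['contact_force']);save("scene","nn_s",(250,130,400,260),5)
E
```

```text
clock: 57.38
tool_pos: [363.6, -303.5, 104.1]
tool_rot: [0.248, 2.604, -0.071]
contact_force: [-1.4, 0.4, 1.4]
grip_width: 11.1
clock: 57.75
tool_pos: [363.7, -303.7, 103.6]
tool_rot: [0.248, 2.604, -0.072]
contact_force: [-3.9, 0.9, 5.4]
grip_width: 11.1
[ 363.72790635 -303.68864049  103.58073054] [-3.85516285  0.94859192  5.42861083]
```

View pics/nn_s.png

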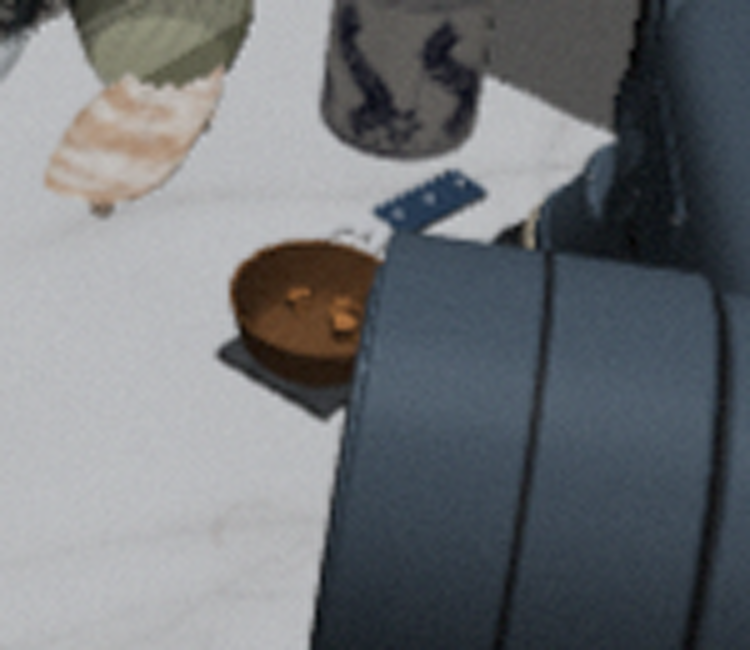

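Seated on the coaster. Release, back off along the tool.

```bash
python3 -m crank '0 0 0 0 0 0 -0.3; 0 0 0 0 0 0 -0.3; 0 0 0 0 0 0 -0.3; 0 0 0 0 0 0 -0.3; 0 0 -2 0 0 0 -0.2; 0 0 -4 0 0 0 0; 0 0 -4 0 0 0 0; 0 2 -4 0 0 0 0; 0 0 -3 0 0 0 0; 0 0 0 0 0 0 0'
python3 - <<'E'
from h import *
save("top","oo_t",(60,120,400,290),2.3);save("scene","oo_s",(100,130,400,300),2.6)
p,d,ck=save("wrist","oo_w",None,1.5);print(pose()[0])
E
```

```text
clock: 59.05
tool_pos: [283.3, -268.1, 252.1]
tool_rot: [0.248, 2.603, -0.078]
contact_force: [-0.4, -0.8, -0.7]
grip_width: 42.6
[ 283.27502106 -266.68171477  247.89893319]
```

View pics/oo_t.png

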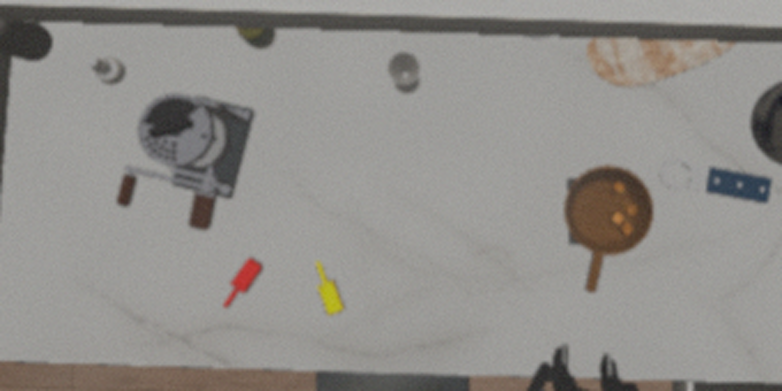

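View pics/oo_s.png

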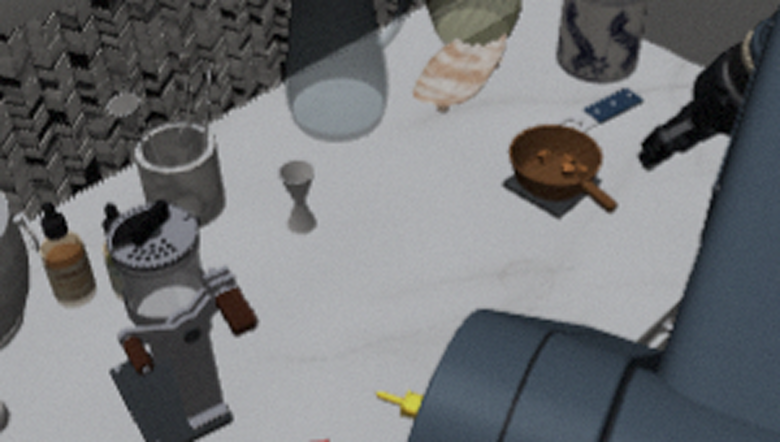

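View pics/oo_w.png

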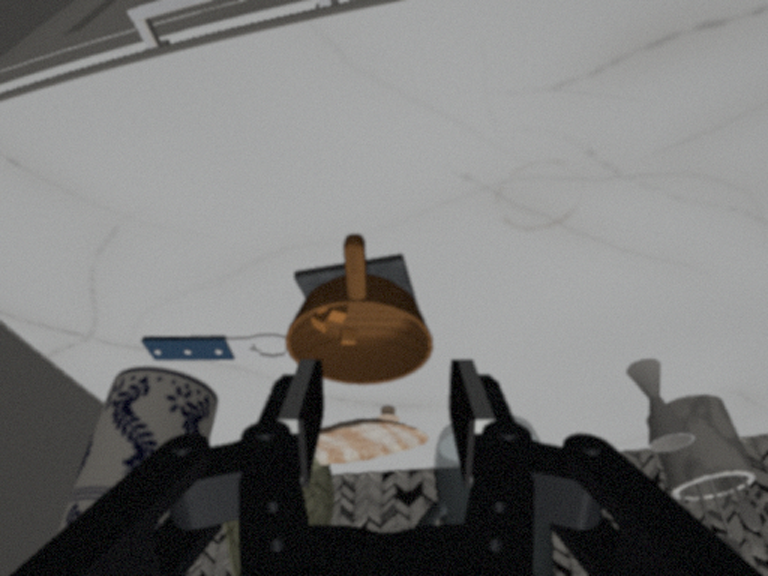

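```bash
python3 - <<'E'
from h import *
im,d=arm.capture("top")
hsv=cv2.cvtColor(im,cv2.COLOR_RGB2HSV)
# bowl blob
m=((hsv[...,0]<20)&(hsv[...,1]>90)).astype(np.uint8); m[:,:290]=0;m[:170]=0;m[:, 350:]=0
C=cloud("top",d)
rim=m.astype(bool)&(C[...,2]>40)
(cx,cy),r=cv2.minEnclosingCircle(np.argwhere(m[:226]==1)[:,::-1].astype(np.float32)); print(cx,cy,r,at_z("top",cx,cy,54))
cc=np.mean([at_z("top",280+u/5,180+v/5,8) for u,v in((135,88),(278,87),(283,229),(138,231))],0)
print("coaster",cc, at_z("top",cx,cy,54)-cc)
rp=C[rim&(np.arange(384)[:,None]<224)]
A=np.c_[rp[:,:2],np.ones(len(rp))];k=np.linalg.lstsq(A,rp[:,2],rcond=None)[0];print("rim tilt",k[:2],len(rp),np.median(rp[:,2]))
ck=K("wrist")
a=at_z("wrist",354/1.5,238/1.5,52,ck);b=at_z("wrist",357/1.5,298/1.5,52,ck);u=(a-b)/np.linalg.norm(a-b);print("bowl from handle",a-111*u)
w=[at_z("wrist",x/1.5,y/1.5,8,ck) for x,y in((297,272),(404,257))];e=(w[1]-w[0]);e/=np.linalg.norm(e);nrm=np.array([e[1],-e[0],0]);nrm*=np.sign(nrm[0]);print("coaster wrist",(w[0]+w[1])/2+46*nrm,np.linalg.norm(w[1]-w[0]))
E
```

```text
324.291748046875 211.37643432617188 18.42186164855957 [ 486.77575979 -329.71640462   54.        ]
coaster [ 487.22301857 -330.70853305    8.        ] [-0.44725877  0.99212843 46.        ]
rim tilt [-0.141655    2.70983926] 77 48.55779859894301
bowl from handle [ 482.07386731 -325.32183718   52.        ]
coaster wrist [ 485.95554556 -324.62958483    8.        ] 87.56680157559835
```

```bash
python3 - <<'E'
from h import *
save("scene","pp_s",(100,190,260,330),4)
E
```

```text
(no output)
```

View pics/pp_s.png

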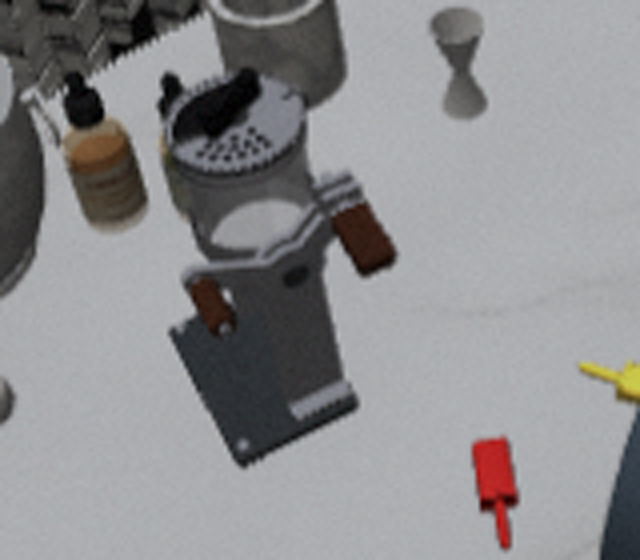

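The pin grip at (362,238), the crank at (210,305) and the dial look the same as in the first picture, and the canister is empty. Handing in.

```bash
python3 -c "
from cell import arm
print(arm.hand_in())"
```

```text
the job is handed in; nothing more can be done
None
```

The job is handed in at about 59 s of the 210 s allowed. All the cubes I could find, four of them, are in the bowl on the coaster.

**What I did:** I turned the dial to its largest opening with the canister upright, pulled the pin and laid it down, and stood the bowl under the mouth. I tipped the canister to its stop and shook it, then swung it back upright, closed the dial and pushed the pin home. Last, I carried the bowl to the coaster.

**Last checks:**
- **Cubes:** Four were visible at the start and four lie in the bowl. The canister shows empty and nothing lies loose on the worktop.
- **Bowl:** Its middle is about 1 mm from the coaster's by the top camera and about 4 mm by the wrist camera. My attempt to measure its tilt failed because there were too few rim readings, but it looks level in the pictures.
- **Canister and dial:** The crank came back against its upright stop. In a close view after closing, the dial's line met the index mark.
- **Pin:** I pushed until the shoulder met the crank plate. Its grip shows in the same place in the pictures as at the start, to within half a pixel.
- **Bystanders:** The jigger and the bottle opener look unmoved.

**One slip, mended:** before closing the dial I first gripped the hub below the finger bar, so I let go, rose 5 mm and gripped the bar itself.

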